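# Gauge a router-cut test strip in the tapered slot

## Task

Gauge the wooden test strip: lay it in the notch of the V-cradle and let go, take it again by its broad faces so that it can stand on edge, and slide it lengthwise, on edge, into the wide mouth of the tapered slot until it wedges tight between both jaws. Leave it wedged there and slide the cursor back until its face touches the strip's leading end, so that the reading stands, without pushing the strip loose. Leave the hand plane, the brush and the pendant where they are.

Things in the scene. Friction and masses are not known exactly. Their poses are not given: they have to be found in the camera images.
- strip_center (a point): centre of the loose strip of plain wood, 170 x 36 x 16 mm (the 16 is nominal, within 0.5 mm), about 75 g, starts lying flat on the bench. Axes: x along its length, y across its 36 mm width, z through its 16 mm thickness (broad faces look to +z and -z). Both ends are alike; either may lead.
- cradle: fixed plywood V-cradle: base 100 x 90 x 12 mm, two notched uprights 12 mm thick centred at x = -36 and +36 mm, 60 mm free between them. Origin: under the notch's root line, mid-length, at bench height. The 90 degree notch runs along x, its root 50 mm up at y = 0: a long flank (46 mm, for a broad face) rises towards +y at 45 degrees, a short one (24 mm, for a narrow edge) towards -y.
- cradle_seat (a point): where the strip's centre comes to lie in the cradle: y = +7.1 mm, 68.4 mm up in the cradle's frame. The strip then lies along the notch, rolled 45 degrees about its length, and overhangs the uprights by 43 mm at each end; fingers fit between the uprights and at the overhanging ends.
- gauge: fixed tapered gauge: aluminium bed 10 mm thick (x -110 to +200, y -52 to +72 mm) with a straight steel jaw on it. Origin: at bench height at the slot's mouth, on the straight jaw's inner face. x: the way stock is slid, wide mouth to narrow end. Straight jaw: x 0 to 190, y -24 to 0 mm. Both jaws reach 32 mm above the bench; the strip on edge on the bed reaches 46 mm.
- jaw: fixed tapered jaw on the slot's +y side, bolted up to 20 mm either way along x, different each time. Axes parallel to the gauge's. Its inner face starts at x = 0, y = 26 mm in its own frame and nears the straight jaw by 1 mm per 8 mm of x, for 150 mm. A 16 mm strip so jams with its leading end about 80 mm past this jaw's origin.
- cursor (a joint): position of the sliding cursor, m: 0 at the narrow end, growing as it is drawn back towards the mouth (gauge's -x), 0 to 0.14; it drags with about 1.5 N and stays where left
- cursor_face (a point): middle of the cursor's front face, which looks back towards the mouth (gauge's -x): the face of a black bridge 60 mm wide in y, from 34 to 47 mm above the bench, which rides just over the jaws and meets the top part of the strip's leading end. Axes parallel to the gauge's.
- cursor_grip (a point): centre of the cursor's upright black grip, a 16 x 16 mm block standing from 47 to 83 mm above the bench; its centre is 10 mm behind the cursor's face
- plane: bystander: loose steel hand plane 150 x 50 mm with wooden grips, about 56 mm high, origin at its underside; leave it alone
- pendant: bystander: loose handheld machine control in a wooden case 170 x 90 x 27 mm, origin at its underside; leave it alone
- brush: bystander: loose bench brush lying flat; leave it alone
Not all that is in view belongs to the job. There is more than one size of the cradle; the one meant has the size given above.

How it is judged:
By the outcome, as a careful person would: the job done as asked, in the order asked, and still so for the second after the job is handed in, with the robot touching nothing.
It also fails if it takes over 66 s, if anything falls off the work surface, if the arm or the gripper's body presses on something with over 40 N, if the wrist force passes 120 N, or if a joint passes its speed limit or range.

## Robot

A 6-joint arm with a two-finger parallel gripper is mounted at the origin on the work surface. World frame = base frame: x ahead of the robot, y to its left, z up, the work surface at z = 0. Lengths are in mm, angles in degrees, forces in N, time in s.
With the tool pointing down it reaches from about 350 to 850 mm from the base axis. Payload 8.1 kg.
Tool frame: the origin (TCP) lies midway between the tips of the shut fingers; the grasp point (between the pads) lies 19 mm behind it; x points along the fingers, y is the direction in which the jaws open and shut, and the axes are right-handed (so a half turn about x gives the same grasp; the last joint's range is limited). The gripper opens to 85 mm and grips with 20 to 120 N. Pads are 22 mm wide; open, the fingers measure 114 mm over their backs; the gripper's body (76 mm by 85 mm) begins 54 mm behind the grasp point. The pads swing forward as they close: fully open they stand 13 mm farther back than shut.
Start: joints at [58.82, 7.471, 85.268, -0, 87.261, -4.893], TCP at [265.704, 537.965, 231.292] pointing down, gripper open.
Joint ranges: [-169.43, 169.43], [-51.17, 129.36], [1.28, 143.12], [-76.62, 256.62], [0, 156.53], [-152.29, 152.29]. Speed limits (degrees/s): [136.94, 136.94, 159.86, 180, 180, 180].

## Interface

Orientations are given as [roll, pitch, yaw] about the fixed x, y, z axes, in that order (R = Rz(yaw) Ry(pitch) Rx(roll)).
In Python, from bench import sense, snapshot, hand_in gives the robot as it stands.
- The arm moves only by the tool drive_tool, never from a script. Its argument "deltas" is a list of rows, each a list of 7 numbers: the closure in counts, from 0 (fully open) to 255 (shut), then the shift along the tool's x, y, z in m, then the turn, a rotation vector about the tool's x, y, z in rad. A call has exactly 10 rows; each row is the pose to reach, as a shift and turn from the pose commanded when the call began, along the tool's axes at that moment; what a row does not reach only later rows make up. A row lasts 1/12 s, in which the tool goes at most 41.7 mm and 7.16 degrees, less where a joint would pass 70% of its speed; a pose out of reach is approached as far as the arm can. A call with a gripper value outside its range is refused whole. The fingers move at their own pace and stop on an object; "squeeze" is the grip in N (left out, the last holds). Time passes only in rows, so rows that repeat a pose let the fingers close, or fill a call up. It gives the time, the measured TCP pose, the force and the opening at its end, in the units of the state.
- sense(): the state, without advancing time (a new reading comes with each control period).
- snapshot(name): name is "side" or "top" or "wrist"; returns a dict with "frame" (384x512x3 uint8, blue, green, red), "fx", "fy", "cx", "cy" (pixels), "rvec" (rotation vector, rad) and "tvec" (3), from world to camera coordinates, as OpenCV has them. Camera axes: x right, y down, z forward; pixel columns grow to the right and rows downward; lengths in mm; the calibration is good to about 2 mm. The wrist camera is an equidistant fisheye: a pixel r from the principal point sees the ray r / f radians off the axis. A picture is of the moment at which its call begins. There is no depth.
- hand_in(): hands the job in, once; it reports no verdict.
The state is a dict: "time": time; "joint_pos": joint angles; "qd": joint speeds; "joint_efforts": joint torques, N m; "tool_pos": TCP position; "tcp_rot": TCP orientation; "ft_force": force on the tool from outside, world axes, zero at the start; "wrist_torque": the same for the moment, N m; "finger_gap": finger opening in mm.
Only numpy, scipy, OpenCV 4.12 (cv2) and the standard library are available. Lean on these libraries where they do the work, as an engineer would, in place of code of your own. Each camera call takes 0.05 s, during which the arm holds its last target.

## Working session

There is one attempt and no reset: what is moved stays moved. The work goes in short steps, Python scripts to look and compute and a tool call to move; the robot and the scene stay as the last step left them, time stands still between calls to the robot, and variables do not carry over. Pictures are saved under pics/ and viewed, and the job is handed in when it is done.

Besides the shell and the picture viewer there is one more tool, called after ">>>" as name([rows], argument=value, ...), one row to a line, values as JSON. drive_tool: Moves the arm, as the interface text tells. Its arguments: {"type":"object","properties":{"deltas":{"type":"array","items":{"type":"array","items":{"type":"number"}}},"squeeze":{"type":"number"}},"required":["deltas"]}

```bash
ls; mkdir -p pics; python3 - <<'E'
from bench import sense, snapshot
import cv2,pickle
print(sense())
for n in ["side","top","wrist"]:
    s=snapshot(n); cv2.imwrite(f"pics/{n}0.png",s["frame"]); pickle.dump(s,open(f"{n}0.pkl","wb"))
    print(n,{k:v for k,v in s.items() if k!="frame"})
E
```

```text
pics
{'time': 0.0, 'joint_pos': array([ 5.88190159e+01,  7.51358448e+00,  8.53297308e+01,  1.47362065e-04,
        8.72602538e+01, -4.89281273e+00]), 'qd': array([ 0.00207003,  0.02941191, -0.14751728, -0.00563765, -0.11527212,
        0.02039473]), 'joint_efforts': array([-1.68563707e-03, -5.69366241e+01, -5.00563467e+01, -5.18010565e-04,
        1.43600022e-02,  7.51591301e-05]), 'tool_pos': array([265.42693434, 537.49296762, 230.25597323]), 'tcp_rot': array([ -94.97423499,   89.8964308 , -121.26241356]), 'ft_force': array([-0.91440713, -0.24460208, -0.7723062 ]), 'wrist_torque': array([-0.01961486, -0.04277701, -0.01369097]), 'finger_gap': 85.38554361051385}
side {'fx': 354.08572727942754, 'fy': 354.08572727942754, 'cx': 256.4382335667784, 'cy': 191.381104394039, 'rvec': array([ 0.27387858, -2.7649084 ,  1.32661341]), 'tvec': array([567.10550953, 175.50411574, 847.51559184])}
top {'fx': 398.6598879449777, 'fy': 398.6598879449777, 'cx': 250.47623560739342, 'cy': 192.15363988712724, 'rvec': array([ 2.18087936, -2.16883375,  0.1281897 ]), 'tvec': array([ -51.61773835,  588.43239627, 1198.51489661])}
wrist {'fx': 297.3186396354542, 'fy': 297.3186396354542, 'cx': 256.5687419417629, 'cy': 188.7559457558887, 'rvec': array([-2.47310662, -1.53738335, -0.1979956 ]), 'tvec': array([-599.99624617,  -32.47517182,  378.822774  ])}
```

View pics/top0.png

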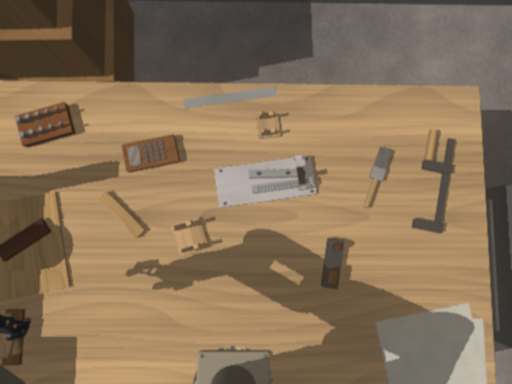

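View pics/side0.png

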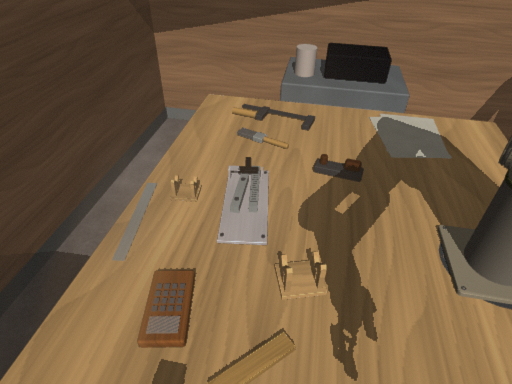

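View pics/wrist0.png

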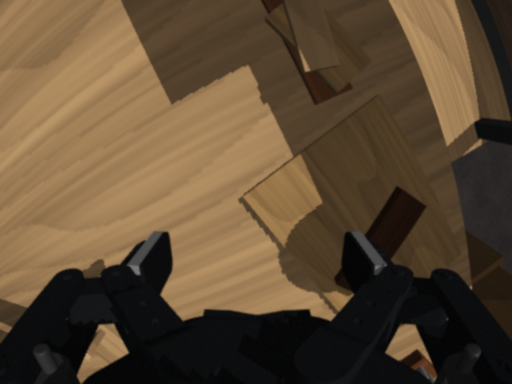

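```bash
cat > h.py <<'E'
import numpy as np,cv2,pickle
from scipy.spatial.transform import Rotation as R
def load(n): return pickle.load(open(n+".pkl","rb"))
def grab(n,tag):
    from bench import snapshot
    s=snapshot(n); cv2.imwrite(f"pics/{tag}.png",s["frame"]); pickle.dump(s,open(tag+".pkl","wb")); return s
def KM(s):
    return np.array([[s["fx"],0,s["cx"]],[0,s["fy"],s["cy"]],[0,0,1.]]),cv2.Rodrigues(np.array(s["rvec"],float))[0],np.array(s["tvec"],float)
def back(s,uv,z,fish=False):
    K,Rm,t=KM(s); d=np.array([(uv[0]-K[0,2])/K[0,0],(uv[1]-K[1,2])/K[1,1]])
    if fish:
        th=np.hypot(*d); d=np.r_[np.sin(th)*d/th,np.cos(th)]
    else: d=np.r_[d,1]
    c=-Rm.T@t; w=Rm.T@d
    return c+w*(z-c[2])/w[2]
def proj(s,P,fish=False):
    K,Rm,t=KM(s); p=np.atleast_2d(P)@Rm.T+t
    if fish:
        th=np.arctan2(np.hypot(p[:,0],p[:,1]),p[:,2]); r=np.hypot(p[:,0],p[:,1]); d=p[:,:2]/r[:,None]*th[:,None]
    else: d=p[:,:2]/p[:,2:]
    return d*[K[0,0],K[1,1]]+[K[0,2],K[1,2]]
def crop(s,x0,y0,w,h,k,out,pts=None,fish=False):
    im=cv2.resize(s["frame"][y0:y0+h,x0:x0+w],None,fx=k,fy=k,interpolation=cv2.INTER_CUBIC)
    if pts is not None:
        for p in proj(s,pts,fish):
            q=((p-[x0,y0]+.5)*k).astype(int); cv2.circle(im,tuple(int(v) for v in q),2,(0,0,255),-1)
    cv2.imwrite("pics/"+out+".png",im)
E
python3 - <<'E'
from h import *
t=load("top0"); s=load("side0")
crop(t,85,175,160,100,5,"c1"); crop(t,200,90,130,130,4.5,"c2")
crop(s,200,150,140,150,4,"c3"); crop(s,200,320,110,64,6,"c4")
for uv in [(122,214),(190,237),(269,124),(265,180)]: print(uv,back(t,uv,0))
for S in (t,s):
  K,Rm,tt=KM(S); print(-Rm.T@tt)
E
```

```text
(122, 214) [520.66181543 352.94089406   0.        ]
(190, 237) [450.13657896 139.13805012   0.        ]
(269, 124) [ 813.00088262 -107.40233996    0.        ]
(265, 180) [630.98504518 -94.69608001   0.        ]
[ 461.54276399  -31.30129357 1253.53641324]
[467.7145563  648.68698728 656.61352282]
```

View pics/c1.png

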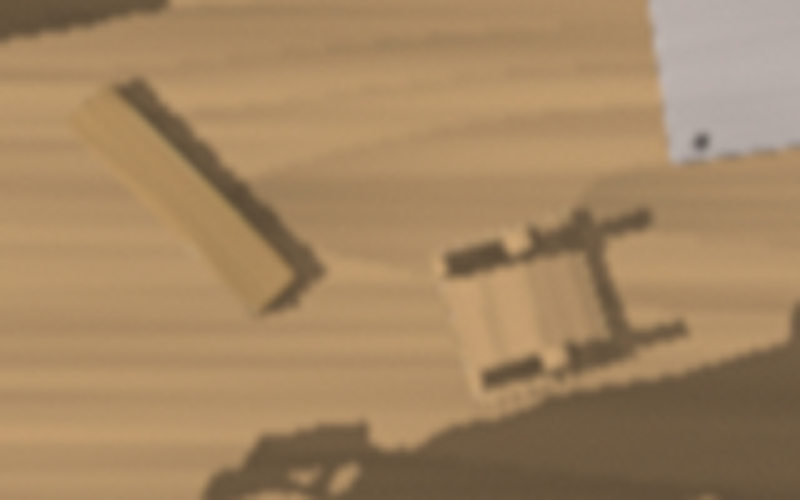

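View pics/c2.png

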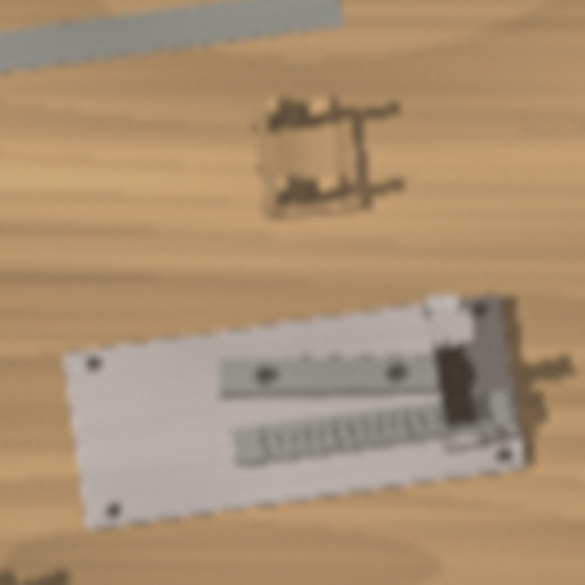

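View pics/c3.png

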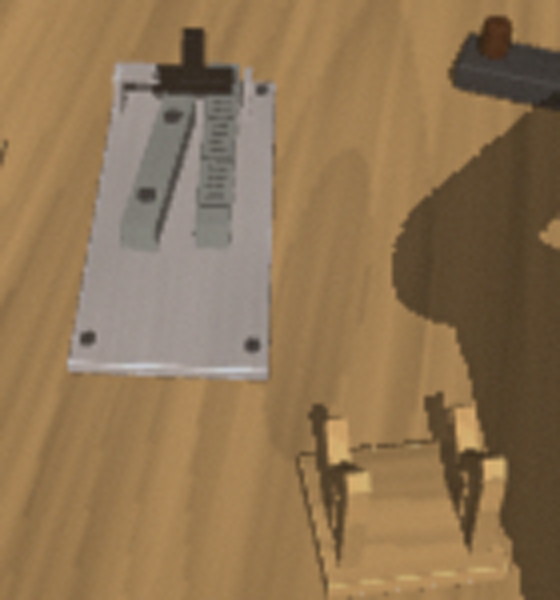

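View pics/c4.png

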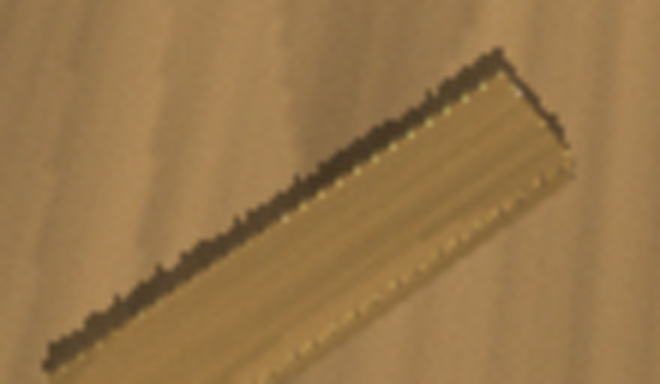

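```bash
python3 - <<'E'
from h import *
t=load("top0"); s=load("side0")
crop(t,165,205,60,60,10,"d1"); crop(s,265,240,70,65,9,"d2"); crop(t,205,145,120,70,6.6,"d3"); crop(s,210,150,70,100,6,"d4")
E
```

```text
(no output)
```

View pics/d1.png

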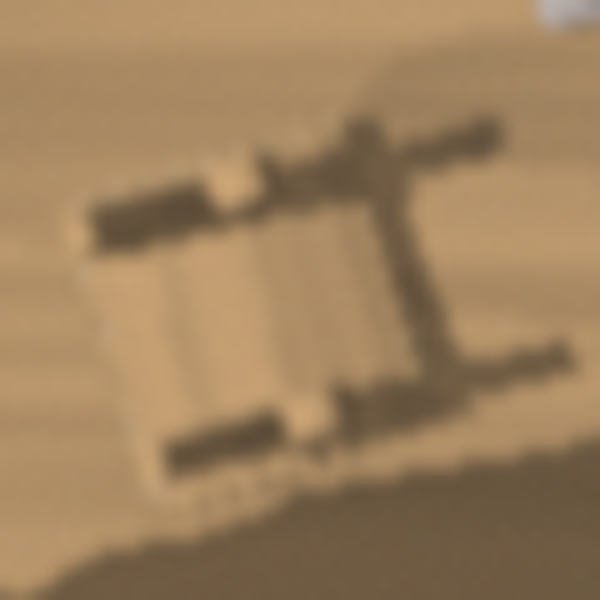

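View pics/d2.png

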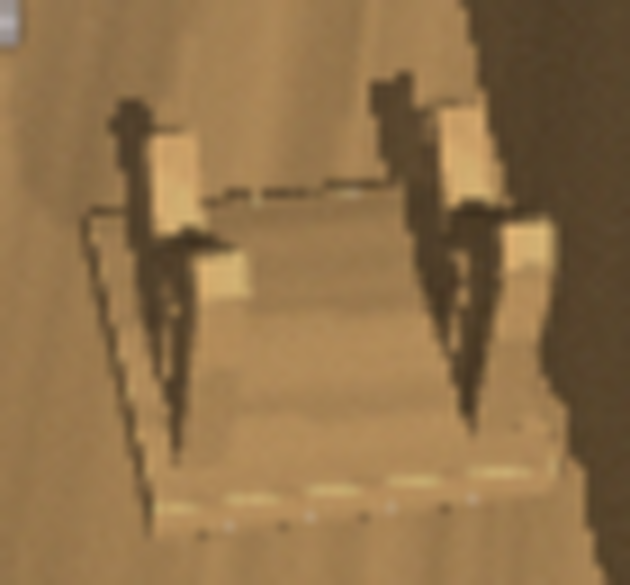

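View pics/d3.png

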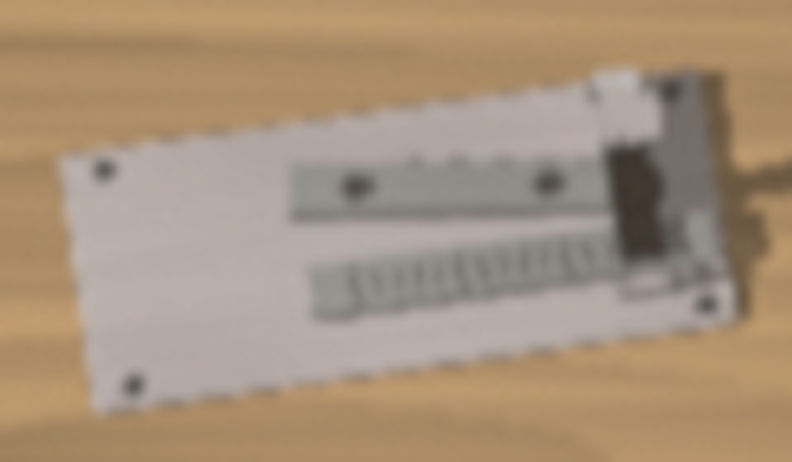

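View pics/d4.png

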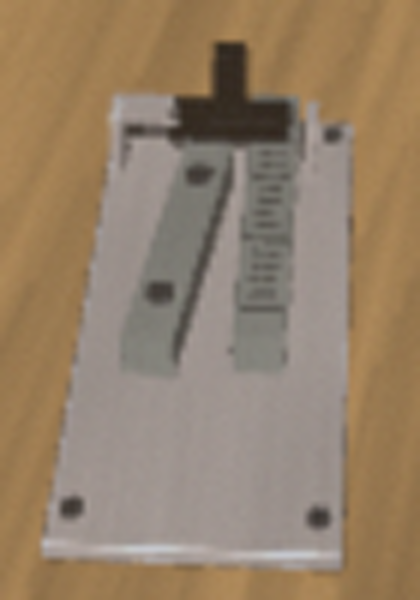

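```bash
cat > fit.py <<'E'
from h import *
from scipy.optimize import least_squares
t=load("top0"); s=load("side0")
def T(p,P):
    c,si=np.cos(p[2]),np.sin(p[2]); P=np.atleast_2d(np.array(P,float))
    return np.c_[p[0]+c*P[:,0]-si*P[:,1],p[1]+si*P[:,0]+c*P[:,1],P[:,2]]
def fit(p0,obs):
    def f(p):
        e=[]
        for S,P,uv in obs: e+=list((proj(S,T(p,P))[0]-uv)*(S["fx"]/400))
        return e
    r=least_squares(f,p0,loss="soft_l1"); return r.x,np.array(r.fun).reshape(-1,2).round(2)
def dense(edges,n=25):
    return np.vstack([np.linspace(a,b,n) for a,b in edges])
E
cat > g1.py <<'E'
from fit import *
tp=lambda x,y:(205+x/6.6-.5+.0,145+y/6.6-.5)
sd=lambda x,y:(210+x/6-.5,150+y/6-.5)
obs=[(t,[-110,72,10],tp(60,157)),(t,[-110,-52,10],tp(95,412)),(t,[200,72,10],tp(697,75)),(t,[200,-52,10],tp(737,320)),
(s,[-110,72,10],sd(42,545)),(s,[-110,-52,10],sd(343,555)),(s,[200,-52,10],sd(350,125)),(s,[200,72,10],sd(115,97)),
(t,[0,0,32],tp(307,268)),(t,[0,-24,32],tp(313,318)),(s,[0,0,32],sd(240,310))]
p,r=fit([630,-60,-1.5],obs); print(p,np.degrees(p[2])); print(r)
# jaw face start, z=32
for S,uv in ((t,tp(290,218)),(s,sd(175,375)) ):
    w=back(S,uv,32 if S is t else 10); d=w[:2]-p[:2]; c,si=np.cos(p[2]),np.sin(p[2])
    print("jaw start in gauge", c*d[0]+si*d[1], -si*d[0]+c*d[1])
def draw(j):
    E=[([-110,-52,10],[200,-52,10]),([200,-52,10],[200,72,10]),([200,72,10],[-110,72,10]),([-110,72,10],[-110,-52,10]),
    ([0,0,32],[190,0,32]),([0,-24,32],[190,-24,32]),([0,0,32],[0,-24,32]),([j,26,32],[j+150,26-18.75,32])]
    P=T(p,dense(E,40)); crop(t,205,145,120,70,6.6,"e3",P); crop(s,210,150,70,100,6,"e4",P)
draw(-10)
E
python3 g1.py
```

```text
[610.43138684 -51.12953551  -1.42274035] -81.51701733781216
[[-0.1   0.11]
 [-0.1   0.36]
 [ 0.3  -1.02]
 [ 0.46  0.33]
 [-0.03  0.03]
 [-0.15  0.47]
 [ 0.34 -0.37]
 [ 0.28  2.38]
 [ 0.4   0.02]
 [ 0.6   0.1 ]
 [-1.23  4.  ]]
jaw start in gauge -5.723561321932673 24.700599051591226
jaw start in gauge -2.446232883241302 25.385500005369394
```

```bash
cat > c1.py <<'E'
from fit import *
tp=lambda x,y:(165+x/10-.5,205+y/10-.5)
sd=lambda x,y:(265+x/9-.5,240+y/9-.5)
# base corners A=(far robot,left) etc
def mk(y0):
    return [(t,[50,y0+45,12],tp(75,215)),(t,[-50,y0+45,12],tp(152,497)),(t,[50,y0-45,12],tp(360,135)),
     (s,[50,y0+45,12],sd(152,510)),(s,[-50,y0+45,12],sd(560,470)),(s,[50,y0-45,12],sd(85,212))]
for y0 in (0,):
    p,r=fit([450,139,.2],mk(y0)); print(p,np.degrees(p[2])); print(r)
E
python3 c1.py
```

```text
[4.52002224e+02 1.38318132e+02 2.93710583e-01] 16.82837677633327
[[-0.64 -0.98]
 [ 0.31  2.12]
 [-1.12 -1.25]
 [-0.22 -0.63]
 [ 0.17  0.08]
 [ 0.9  -0.51]]
```

View pics/e3.png

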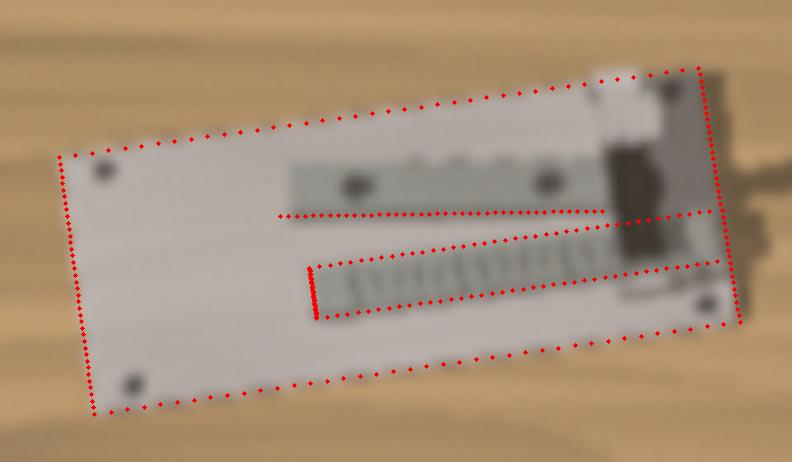

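View pics/e4.png

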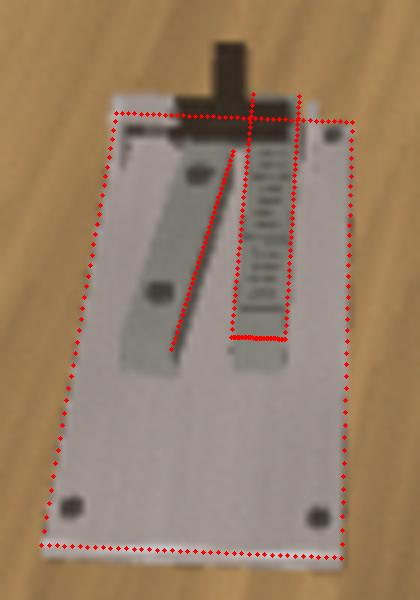

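```bash
sed -i 's/,(s,\[0,0,32\],sd(240,310))\]/,(s,[0,0,32],sd(235,337))]/; s/,(s,\[200,72,10\],sd(115,97))//; s/draw(-10)/draw(-5)/' g1.py; python3 g1.py
cat >> c1.py <<'E'
y0=0
def E(sgn):
    L=[([50,45,12],[50,-45,12]),([50,-45,12],[-50,-45,12]),([-50,-45,12],[-50,45,12]),([-50,45,12],[50,45,12])]
    for x in (30,42,-30,-42):
        L+=[([x,0,50],[x,sgn*32.5,82.5]),([x,0,50],[x,-sgn*17,67]),([x,-sgn*17,12],[x,-sgn*17,67]),([x,sgn*32.5,12],[x,sgn*32.5,82.5])]
    return dense(L,22)
for n,sg in (("a",1),("b",-1)):
    crop(t,165,205,60,60,10,"f1"+n,T(p,E(sg))); crop(s,265,240,70,65,9,"f2"+n,T(p,E(sg)))
im=[cv2.imread(f"pics/{k}.png") for k in ("f1a","f1b","f2a","f2b")]
cv2.imwrite("pics/f1.png",cv2.resize(np.hstack(im[:2]),None,fx=.66,fy=.66)); cv2.imwrite("pics/f2.png",cv2.resize(np.hstack(im[2:]),None,fx=.63,fy=.63))
E
python3 c1.py
```

```text
[610.35355891 -50.63437633  -1.42337897] -81.55360745302461
[[-0.25  0.11]
 [-0.27  0.37]
 [ 0.16 -0.96]
 [ 0.3   0.4 ]
 [-0.07  0.15]
 [-0.18  0.61]
 [ 0.38 -0.29]
 [ 0.24  0.04]
 [ 0.44  0.12]
 [-0.5   0.12]]
jaw start in gauge -5.238114176760962 24.701191673057
jaw start in gauge -1.9612237964075079 25.388185447911212
[4.52002224e+02 1.38318132e+02 2.93710583e-01] 16.82837677633327
[[-0.64 -0.98]
 [ 0.31  2.12]
 [-1.12 -1.25]
 [-0.22 -0.63]
 [ 0.17  0.08]
 [ 0.9  -0.51]]
```

View pics/f1.png

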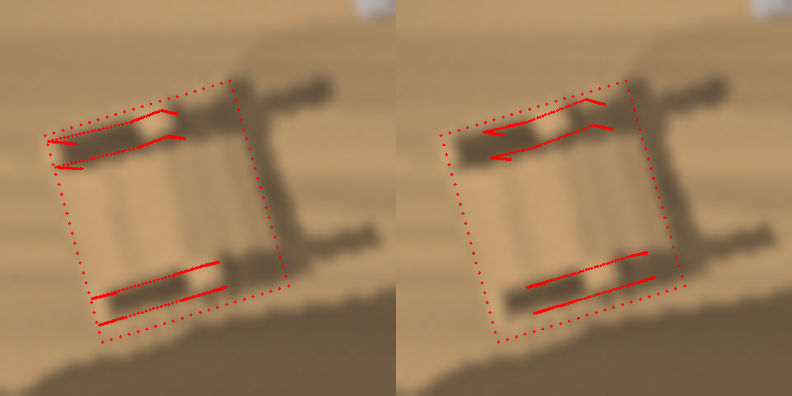

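View pics/f2.png

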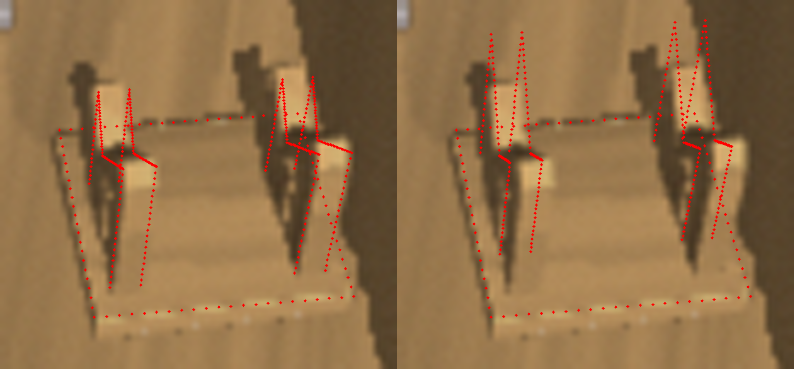

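```bash
cat > s1.py <<'E'
from fit import *
tp=lambda x,y:(85+x/5-.5,175+y/5-.5)
sd=lambda x,y:(200+x/6-.5,320+y/6-.5)
obs=[(t,[85,18,16],tp(118,84)),(t,[85,-18,16],tp(72,116)),(t,[-85,18,16],tp(298,272)),(t,[-85,-18,16],tp(260,310)),
(s,[-85,18,16],sd(502,75)),(s,[-85,-18,16],sd(572,155))]
p,r=fit([520,353,.75],obs); print(p,np.degrees(p[2])); print(r)
L=dense([([85,18,16],[-85,18,16]),([-85,18,16],[-85,-18,16]),([-85,-18,16],[85,-18,16]),([85,-18,16],[85,18,16])])
crop(t,85,175,80,80,5,"g1",T(p,L)); crop(s,170,310,140,74,5.5,"g2",T(p,L))
E
python3 s1.py
```

```text
[5.21258158e+02 3.42679283e+02 4.87953692e-01] 27.95768714710346
[[ -1.56   0.71]
 [ 18.08 -10.99]
 [-13.48  11.89]
 [  4.64  -1.14]
 [ 13.89  20.19]
 [ -2.83  -7.36]]
```

View pics/g1.png

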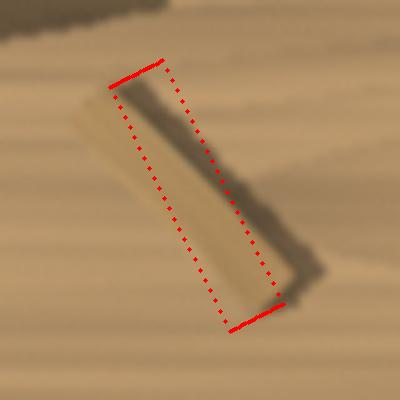

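View pics/g2.png

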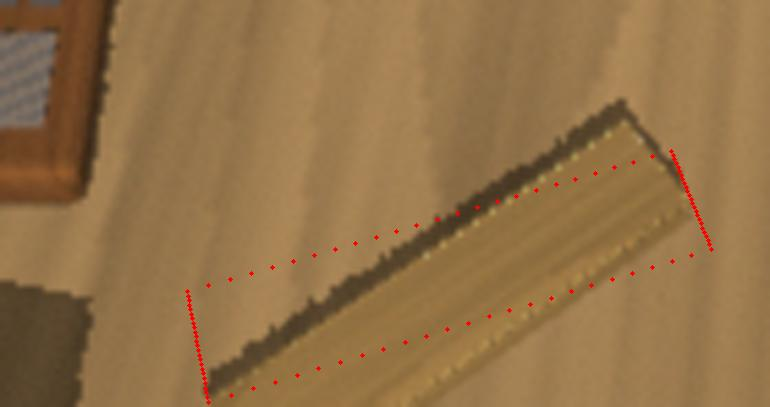

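```bash
sed -i 's/,18,16\],tp/,@,16],tp/g; s/,-18,16\],tp/,18,16],tp/g; s/,@,16\],tp/,-18,16],tp/g; s/,18,16\],sd/,@,16],sd/g; s/,-18,16\],sd/,18,16],sd/g; s/,@,16\],sd/,-18,16],sd/g' s1.py; python3 s1.py
```

```text
[520.89877718 349.20794634   0.77217887] 44.242590456689875
[[-0.57 -1.35]
 [-0.07  0.25]
 [ 0.48  0.6 ]
 [-0.61  1.17]
 [-0.15 -1.29]
 [-0.29  0.23]]
```

View pics/g1.png

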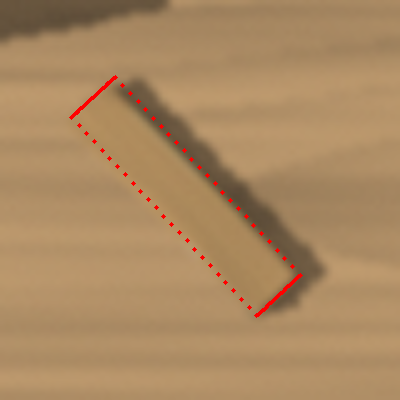

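View pics/g2.png

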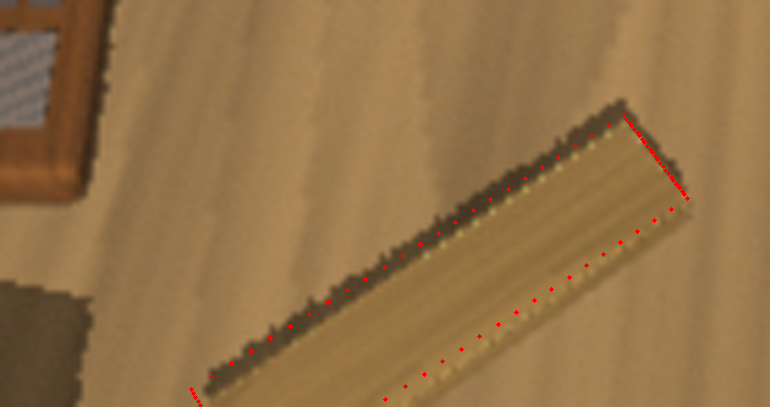

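```bash
cat >> h.py <<'E'
import json
def rot(rpy): return R.from_euler("xyz",rpy,degrees=True)
def cmdpose():
    c=json.load(open("cmd.json")); return np.array(c["p"]),R.from_quat(c["q"])
def setcmd(p,q): json.dump({"p":list(map(float,p)),"q":list(map(float,q.as_quat()))},open("cmd.json","w"))
def axes(xdir,ydir):
    x=np.array(xdir,float);x/=np.linalg.norm(x); y=np.array(ydir,float); y-=x*(x@y); y/=np.linalg.norm(y)
    return R.from_matrix(np.c_[x,y,np.cross(x,y)])
def delta(p1,q1,start=None):
    p0,q0=start or cmdpose()
    d=q0.inv().apply(np.array(p1)-p0)/1000; rv=(q0.inv()*q1).as_rotvec()
    n=max(np.linalg.norm(d)*1000/41.7,np.degrees(np.linalg.norm(rv))/7.16)
    print("d",d.round(4).tolist(),"rv",rv.round(4).tolist(),"rows>=%.1f"%n)
def apply(d,rv):  # update commanded pose with the written numbers
    p0,q0=cmdpose(); setcmd(p0+q0.apply(np.array(d)*1000),q0*R.from_rotvec(rv))
def st():
    from bench import sense
    s=sense(); p0,q0=cmdpose()
    q=rot(s["tcp_rot"])
    print("t %.2f"%s["time"],"tcp",s["tool_pos"].round(1),"err",(s["tool_pos"]-p0).round(1),"roterr",np.degrees((q0.inv()*q).as_rotvec()).round(2),"F",s["ft_force"].round(1),"T",s["wrist_torque"].round(2),"gap %.1f"%s["finger_gap"],"j",s["joint_pos"].round(0))
    return s
E
python3 - <<'E'
from h import *
from bench import sense
s=sense(); q=rot(s["tcp_rot"]); print(q.as_matrix().round(3))
y=q.as_matrix()[:,1]; a=np.degrees(np.arctan2(y[1],y[0])); print(a)
q0=axes([0,0,-1],[np.cos(np.radians(a)),np.sin(np.radians(a)),0]); setcmd([265.7,538,231.3],q0); st()
for ang in (133,-47):
    yd=[np.cos(np.radians(ang)),np.sin(np.radians(ang)),0]
    delta([521,350,120],axes([0,0,-1],yd))
w=load("wrist0"); K,Rm,t=KM(w); print("cam pos tool", q0.inv().apply(-Rm.T@t-s["tool_pos"]), (q0.inv().as_matrix()@Rm.T).round(2))
E
```

```text
[[-0.001  0.443  0.897]
 [-0.001  0.897 -0.443]
 [-1.    -0.001 -0.   ]]
63.716090131989624
t 0.15 tcp [265.5 537.6 230.5] err [-0.2 -0.4 -0.8] roterr [ 0.    0.01 -0.08] F [ 0.5 -0.5 -0.6] T [-0.03 -0.03  0.04] gap 85.2 j [59.  8. 85. -0. 87. -5.]
d [0.1113, -0.0555, 0.3122] rv [-1.2092, 0.0, 0.0] rows>=9.7
d [0.1113, -0.0555, 0.3122] rv [1.9324, 0.0, 0.0] rows>=15.5
cam pos tool [-142.19541631    1.51390739  -66.21399813] [[ 0.   -0.26  0.97]
 [ 1.    0.   -0.  ]
 [ 0.    0.97  0.26]]
```

>>> drive_tool([
  [0,0.11,-0.055,0.312,-1.209,0,0],
  [0,0.11,-0.055,0.312,-1.209,0,0],
  [0,0.11,-0.055,0.312,-1.209,0,0],
  [0,0.11,-0.055,0.312,-1.209,0,0],
  [0,0.11,-0.055,0.312,-1.209,0,0],
  [0,0.11,-0.055,0.312,-1.209,0,0],
  [0,0.11,-0.055,0.312,-1.209,0,0],
  [0,0.11,-0.055,0.312,-1.209,0,0],
  [0,0.11,-0.055,0.312,-1.209,0,0],
  [0,0.11,-0.055,0.312,-1.209,0,0],
])

```text
time: 0.98
tool_pos: [522.8, 346.8, 118.6]
tcp_rot: [-177.2, 89.8, -134.1]
ft_force: [-0.2, 0.4, 0.3]
finger_gap: 85.1
```

```bash
python3 - <<'E'
from h import *
apply([.11,-.055,.312],[-1.209,0,0]); st()
w=grab("wrist","w1"); st()
a=np.radians(43); c,s=np.cos(a),np.sin(a)
L=[np.array([521+c*x-s*y,350+s*x+c*y,16]) for x,y in ((85,18),(85,-18),(-85,-18),(-85,18))]
P=dense=np.vstack([np.linspace(L[i],L[(i+1)%4],30) for i in range(4)])
crop(w,0,0,512,384,1.5,"w1o",P,True)
E
```

```text
t 0.98 tcp [522.8 346.8 118.6] err [ 1.7 -3.8 -2.7] roterr [-0.12  0.21 -0.01] F [-0.2  0.4  0.3] T [-0.06 -0.03 -0.02] gap 85.1 j [  29.   16.   87.   -0.   77. -104.]
t 1.03 tcp [521.8 348.2 119.5] err [ 0.7 -2.3 -1.8] roterr [-0.65  0.16  0.03] F [ 0.1  0.7 -0.3] T [-0.01 -0.04  0.01] gap 85.4 j [  29.   16.   87.   -0.   77. -105.]
```

View pics/w1o.png

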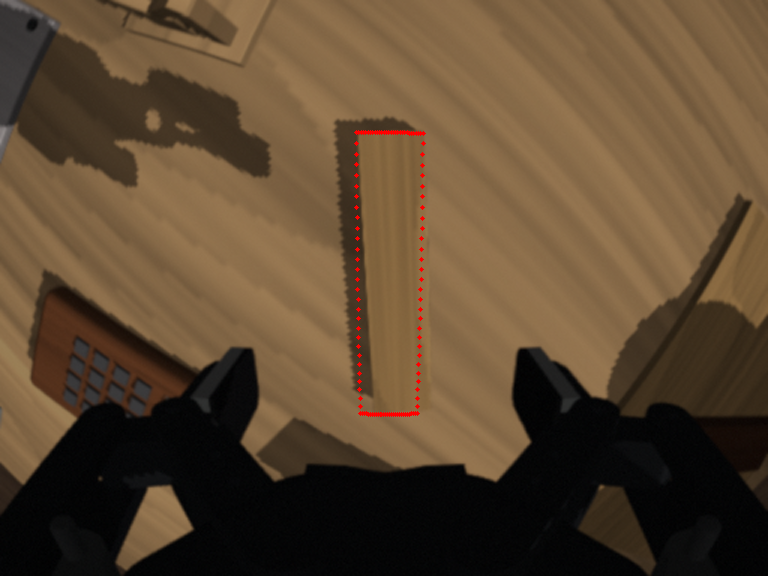

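```bash
python3 - <<'E'
from h import *
w=load("w1"); crop(w,220,70,80,220,3,"w1c")
E
```

```text
(no output)
```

View pics/w1c.png

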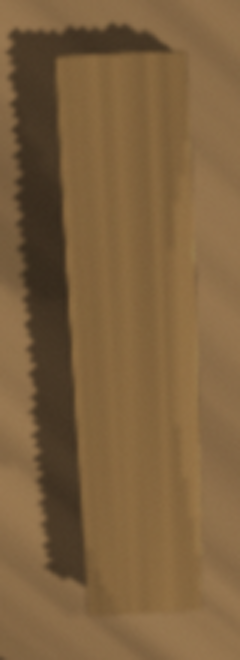

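```bash
python3 - <<'E'
from h import *
w=load("w1")
C=np.array([back(w,(220+x/3-.33,70+y/3-.33),16,True) for x,y in ((57,58),(187,52),(87,612),(198,608))])
print(C.round(1)); m=C.mean(0); d=(C[2]+C[3]-C[0]-C[1])[:2]; print(m,np.degrees(np.arctan2(d[1],d[0])),np.linalg.norm(d)/2, np.linalg.norm(C[0]-C[1]),np.linalg.norm(C[2]-C[3]))
E
```

```text
[[470.9 280.2  16. ]
 [445.5 304.7  16. ]
 [588.1 399.6  16. ]
 [563.2 424.4  16. ]]
[516.93082197 352.21331813  16.        ] 45.49906428130304 167.60950565773027 35.27803732324071 35.194732206989684
```

```bash
python3 - <<'E'
from h import *
st()
a=np.radians(135.5); yd=[np.cos(a),np.sin(a),0]
delta([517,352,60],axes([0,0,-1],yd)); delta([517,352,5],axes([0,0,-1],yd))
E
```

```text
t 1.03 tcp [521.8 348.2 119.5] err [ 0.7 -2.3 -1.8] roterr [-0.65  0.16  0.03] F [ 0.1  0.7 -0.3] T [-0.01 -0.04  0.01] gap 85.4 j [  29.   16.   87.   -0.   77. -105.]
d [0.0613, 0.0039, -0.002] rv [-0.0439, 0.0, 0.0] rows>=1.5
d [0.1163, 0.0039, -0.002] rv [-0.0439, 0.0, 0.0] rows>=2.8
```

>>> drive_tool([
  [0,0.03,0.0039,-0.002,-0.044,0,0],
  [0,0.055,0.0039,-0.002,-0.044,0,0],
  [0,0.075,0.0039,-0.002,-0.044,0,0],
  [0,0.09,0.0039,-0.002,-0.044,0,0],
  [0,0.1,0.0039,-0.002,-0.044,0,0],
  [0,0.108,0.0039,-0.002,-0.044,0,0],
  [0,0.113,0.0039,-0.002,-0.044,0,0],
  [0,0.115,0.0039,-0.002,-0.044,0,0],
  [0,0.115,0.0039,-0.002,-0.044,0,0],
  [0,0.115,0.0039,-0.002,-0.044,0,0],
])

```text
time: 1.87
tool_pos: [517.6, 352.4, 7.3]
tcp_rot: [-14.6, 89.9, 30.8]
ft_force: [0.2, -0.4, -0.7]
finger_gap: 85.6
```

```bash
python3 - <<'E'
from h import *
apply([.115,.0039,-.002],[-.044,0,0]); st()
w=grab("wrist","w2")
E
```

```text
t 1.87 tcp [517.6 352.4   7.3] err [0.6 0.4 1. ] roterr [ 0.02 -0.08 -0.02] F [ 0.2 -0.4 -0.7] T [ 0.   -0.01 -0.01] gap 85.6 j [  30.   23.   91.    0.   65. -106.]
```

View pics/w2.png

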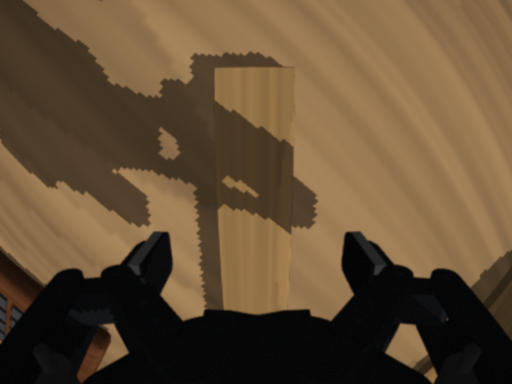

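>>> drive_tool([
  [255,0.001,0,0,0,0,0],
  [255,0.001,0,0,0,0,0],
  [255,0.001,0,0,0,0,0],
  [255,0.001,0,0,0,0,0],
  [255,0.001,0,0,0,0,0],
  [255,0.001,0,0,0,0,0],
  [255,0.001,0,0,0,0,0],
  [255,0.001,0,0,0,0,0],
  [255,0.001,0,0,0,0,0],
  [255,0.001,0,0,0,0,0],
], squeeze=50)

```text
time: 2.75
tool_pos: [517.3, 352.2, 5.8]
tcp_rot: [-14.9, 89.9, 30.6]
ft_force: [0.6, -0.0, 5.6]
finger_gap: 34.4
```

```bash
python3 - <<'E'
from h import *
apply([.001,0,0],[0,0,0]); st()
# above target: cradle
th=np.radians(16.8); cx=np.array([np.cos(th),np.sin(th),0]); cy=np.array([-np.sin(th),np.cos(th),0]); O=np.array([452,138.3,0])
a=np.radians(106.8); yd=[np.cos(a),np.sin(a),0]
delta([500,300,180],axes([0,0,-1],yd))
E
```

```text
t 2.75 tcp [517.3 352.2   5.8] err [0.4 0.2 0.5] roterr [ 0.   -0.05 -0.01] F [ 0.6 -0.   5.6] T [-0.03  0.06  0.01] gap 34.4 j [  30.   23.   91.    0.   65. -106.]
d [-0.1747, -0.0244, -0.049] rv [0.501, 0.0, 0.0] rows>=4.4
```

>>> drive_tool([
  [255,-0.03,0,0,0,0,0],
  [255,-0.07,0,0,0,0,0],
  [255,-0.11,0,0,0,0,0],
  [255,-0.15,-0.01,-0.02,0.1,0,0],
  [255,-0.175,-0.0244,-0.049,0.25,0,0],
  [255,-0.175,-0.0244,-0.049,0.4,0,0],
  [255,-0.175,-0.0244,-0.049,0.501,0,0],
  [255,-0.175,-0.0244,-0.049,0.501,0,0],
  [255,-0.175,-0.0244,-0.049,0.501,0,0],
  [255,-0.175,-0.0244,-0.049,0.501,0,0],
])

```text
time: 3.58
tool_pos: [499.6, 299.7, 179.6]
tcp_rot: [-170.7, 89.9, -153.8]
ft_force: [-0.4, 0.4, -1.3]
finger_gap: 34.5
```

```bash
python3 - <<'E'
from h import *
apply([-.175,-.0244,-.049],[.501,0,0]); st()
w=grab("wrist","w3"); crop(w,0,0,512,384,1.5,"w3o")
E
```

```text
t 3.58 tcp [499.6 299.7 179.6] err [-0.4 -0.3 -0.7] roterr [-0.09  0.07 -0.01] F [-0.4  0.4 -1.3] T [ 0.04 -0.04 -0.07] gap 34.5 j [ 26.   7.  92.  -0.  82. -81.]
```

View pics/w3o.png

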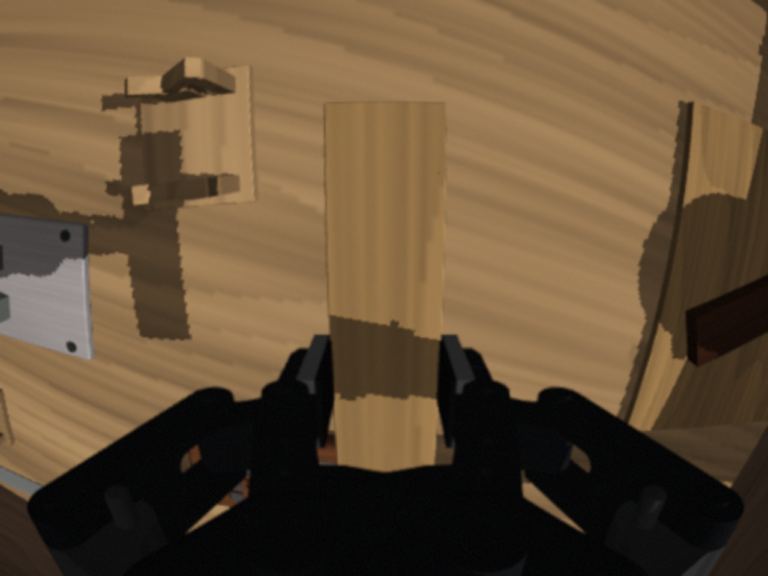

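```bash
cat > c2.py <<'E'
from fit import *
import sys
def CE():
    L=[([50,45,12],[50,-45,12]),([50,-45,12],[-50,-45,12]),([-50,-45,12],[-50,45,12]),([-50,45,12],[50,45,12])]
    for x in (30,42,-30,-42):
        L+=[([x,0,50],[x,32.5,82.5]),([x,0,50],[x,-17,67])]
    return dense(L,22)
if __name__=="__main__":
    w=load("w3"); p=[452,138.3,np.radians(16.8)]
    crop(w,60,30,120,115,6,"w3m",T(p,CE()),True); crop(w,60,30,120,115,6,"w3n")
E
python3 c2.py
```

```text
(no output)
```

View pics/w3m.png

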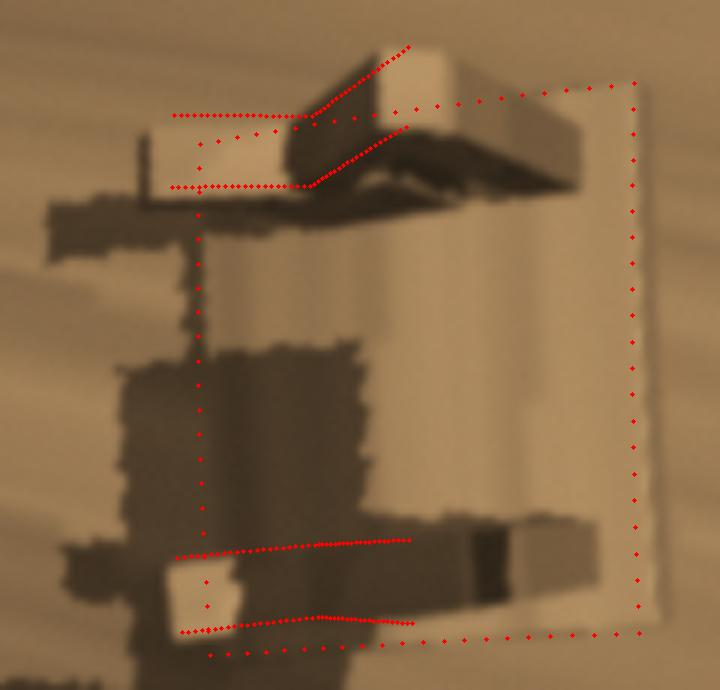

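View pics/w3n.png

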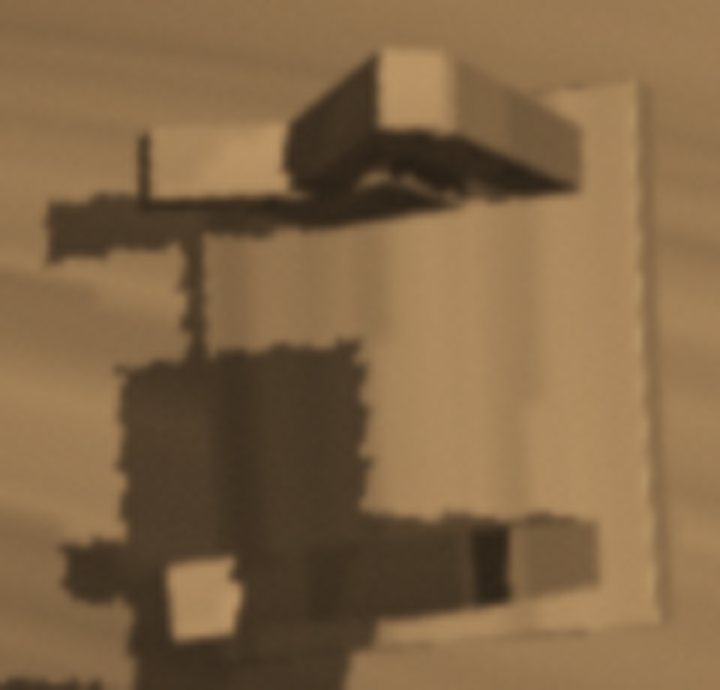

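```bash
cat > c3.py <<'E'
from c2 import *
w=load("w3"); q=lambda x,y:(60+x/6-.42,30+y/6-.42)
obs=[([-42,32.5,82.5],(378,52)),([-30,32.5,82.5],(380,133)),([-42,0,50],(288,120)),([-30,0,50],(298,190)),([-42,-17,67],(150,130)),([-30,-17,67],(147,203)),([-50,45,12],(637,82)),([50,45,12],(660,625)),([30,-17,67],(168,567)),([42,-17,67],(172,642))]
def f(p): return np.concatenate([proj(w,T(p,P),True)[0]-q(*uv) for P,uv in obs])
r=least_squares(f,[452,138,.29],loss="soft_l1"); p=r.x
print(p,np.degrees(p[2])); print((r.fun if 0 else f(p)).reshape(-1,2).round(2))
crop(w,60,30,120,115,6,"w3m",T(p,CE()),True)
crop(t,165,205,60,60,8,"f1a",T(p,CE())); crop(s,265,240,70,65,7,"f2a",T(p,CE()))
a,b=cv2.imread("pics/f1a.png"),cv2.imread("pics/f2a.png"); b=cv2.copyMakeBorder(b,0,480-b.shape[0],0,0,0); b=cv2.resize(b,(300,480)) if 0 else b[:, :310]
cv2.imwrite("pics/f12.png",np.hstack([a,cv2.imread("pics/f2a.png")[:480] if 0 else b]))
E
python3 c3.py
```

```text
[4.53641579e+02 1.35920975e+02 3.31081434e-01] 18.969568860787607
[[ 0.53 -0.41]
 [ 0.23 -0.82]
 [ 0.16  0.89]
 [-1.39  0.74]
 [ 0.26 -0.25]
 [ 0.81 -0.52]
 [-4.62 -0.04]
 [-4.38  0.56]
 [ 0.3   0.15]
 [ 0.77  0.03]]
```

View pics/w3m.png

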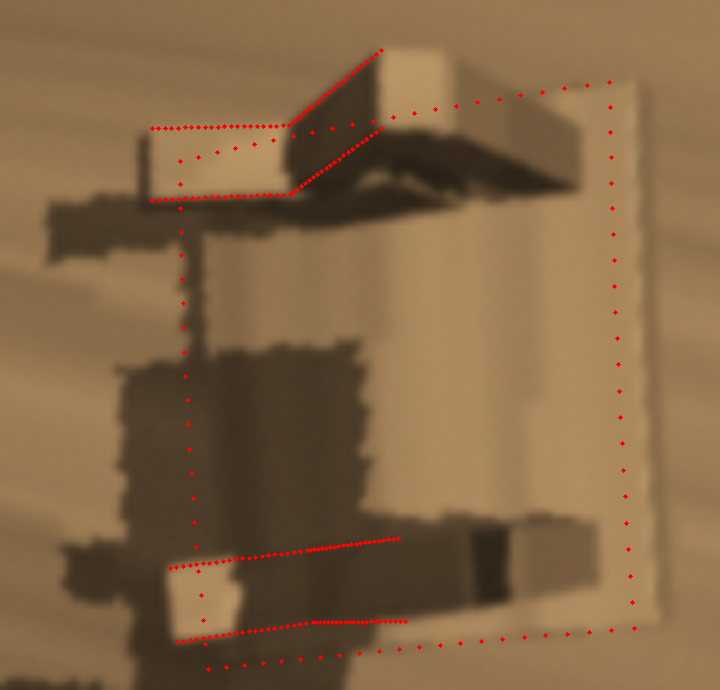

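View pics/f12.png

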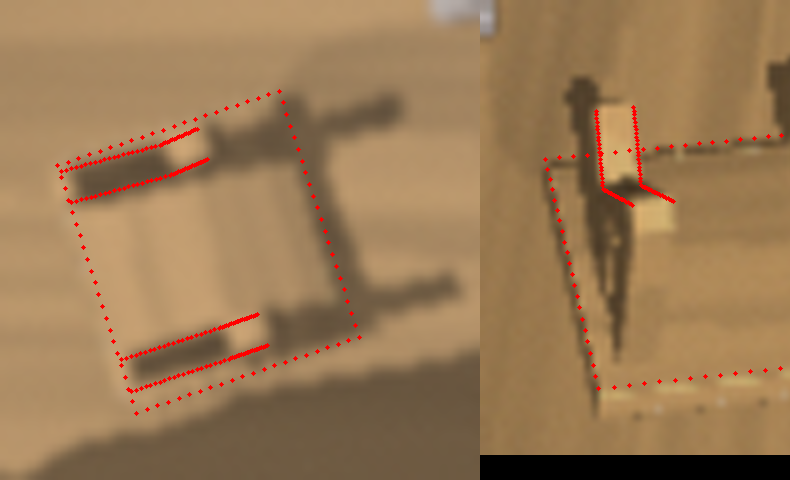

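```bash
cat > c4.py <<'E'
from c2 import *
w=load("w3"); q=lambda x,y:(60+x/6-.42,30+y/6-.42)
obs=[([-42,32.5,82.5],(378,52)),([-30,32.5,82.5],(380,133)),([-42,0,50],(288,120)),([-30,0,50],(298,190)),([-42,-17,67],(150,130)),([-30,-17,67],(147,203)),([30,-17,67],(168,567)),([42,-17,67],(172,642))]
B=[([-50,45,12],(637,82)),([50,45,12],(660,625))]
tp=lambda x,y:(165+x/10-.5,205+y/10-.5)
sd=lambda x,y:(265+x/9-.5,240+y/9-.5)
TS=[(t,[50,45,12],tp(75,215)),(t,[-50,45,12],tp(152,497)),(t,[50,-45,12],tp(360,135)),(s,[50,45,12],sd(152,510)),(s,[-50,45,12],sd(560,470)),(s,[50,-45,12],sd(85,212))]
def f(p):
    b=np.array([0,p[3],0])
    return np.concatenate([proj(w,T(p,P),True)[0]-q(*uv) for P,uv in obs]+[proj(w,T(p,P+b),True)[0]-q(*uv) for P,uv in B]+[proj(S,T(p,P+b))[0]-uv for S,P,uv in TS])
r=least_squares(f,[452,138,.29,5],loss="soft_l1"); p=r.x
print(p,np.degrees(p[2])); print(f(p).reshape(-1,2).round(2).tolist())
E
python3 c4.py
```

```text
[4.53804025e+02 1.35429242e+02 3.21584488e-01 4.89378728e+00] 18.425433917507263
[[0.41, -0.06], [-0.01, -0.44], [0.06, 0.91], [-1.59, 0.77], [0.16, -0.39], [0.61, -0.65], [-0.39, 0.07], [-0.01, -0.05], [-0.33, -0.22], [-0.93, 0.72], [-1.53, -0.54], [0.29, 2.29], [-2.23, -1.59], [0.22, 0.47], [0.44, 0.15], [0.36, 0.5]]
```

```bash
cat > cr.py <<'E'
from h import *
TH=np.radians(18.6); O=np.array([453.7,135.6,0]); RC=R.from_euler("z",TH)
C=lambda *v: O+RC.apply(v)
r2=np.sqrt(.5)
QP=axes(RC.apply([0,r2,-r2]),RC.apply([0,r2,r2]))   # place
QG=axes(RC.apply([0,-r2,-r2]),RC.apply([0,r2,-r2])) # regrasp
E
python3 - <<'E'
from cr import *
X=QP.apply([1,0,0]); Y=QP.apply([0,1,0]); Z=QP.apply([0,0,1]); print(X,Y,Z)
seat=C(0,7.1,68.4)+2.2*X; print(seat)
delta(seat-80*X+3*Y,QP)
E
```

```text
[-0.22553829  0.67017347 -0.70710678] [-0.22553829  0.67017347  0.70710678] [9.47768410e-01 3.18959309e-01 2.22044605e-16]
[450.93920466 143.80353734  66.84436508]
d [0.0548, -0.1897, -0.0904] rv [-0.0297, 0.0123, 0.7853] rows>=6.3
```

>>> drive_tool([
  [255,0.0,-0.025,-0.01,0,0,0.11],
  [255,0.005,-0.055,-0.022,-0.006,0.003,0.22],
  [255,0.01,-0.085,-0.036,-0.01,0.004,0.34],
  [255,0.02,-0.115,-0.05,-0.015,0.006,0.46],
  [255,0.03,-0.145,-0.066,-0.02,0.008,0.58],
  [255,0.045,-0.175,-0.082,-0.025,0.01,0.7],
  [255,0.0548,-0.19,-0.09,-0.03,0.012,0.785],
  [255,0.0548,-0.19,-0.09,-0.03,0.012,0.785],
  [255,0.0548,-0.19,-0.09,-0.03,0.012,0.785],
  [255,0.0548,-0.19,-0.09,-0.03,0.012,0.785],
])

```text
time: 4.47
tool_pos: [469.1, 92.2, 125.4]
tcp_rot: [90.0, 45.1, 108.6]
ft_force: [0.2, 0.1, -0.3]
finger_gap: 34.4
```

```bash
python3 - <<'E'
from cr import *
apply([.0548,-.19,-.09],[-.03,.012,.785]); st()
w=grab("wrist","w4"); crop(w,0,0,512,384,1.5,"w4o"); grab("side","sd4");grab("top","tp4")
E
```

```text
t 4.47 tcp [469.1  92.2 125.4] err [ 0.3  0.2 -0.1] roterr [ 0.   -0.01 -0.04] F [ 0.2  0.1 -0.3] T [-0.37 -0.16  0.01] gap 34.4 j [ -21.   15.  100.   33.   96. -135.]
```

View pics/w4o.png

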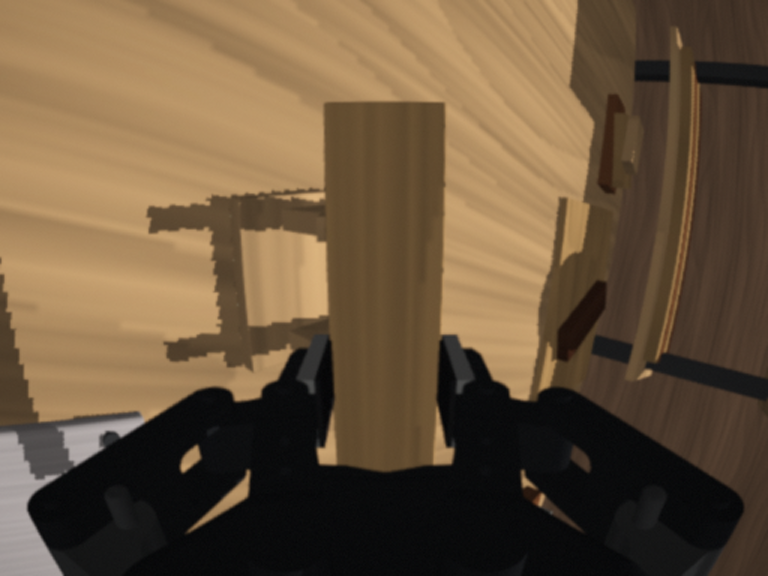

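View pics/sd4.png

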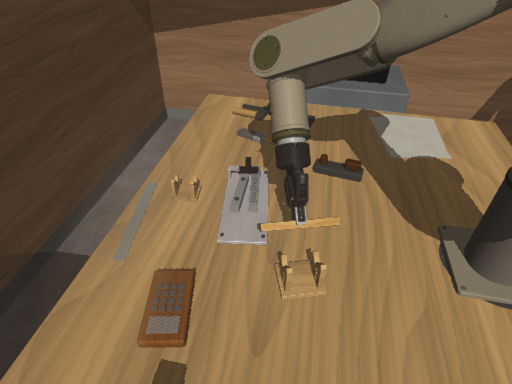

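```bash
python3 - <<'E'
from cr import *
from bench import sense
w=load("w4"); s=sense(); q=rot(s["tcp_rot"]); p=s["tool_pos"]
for x in (-10.2,):
  print(proj(w,[p+q.apply([x,y,z]) for y,z in ((-18,-85),(18,-85),(-18,-80),(18,-80))],True)*1.5)
X,Y,Z=QP.as_matrix().T
seat=C(0,7.1,68.4)+2.2*X
delta(seat-12*X+2*Y,QP); delta(seat+0*X+0*Y,QP); delta(seat+2*X+0*Y,QP)
E
```

```text
[[324.12149946 102.94988673]
 [448.41436182 102.47246361]
 [324.21787621 119.65948346]
 [448.49404167 119.16504715]]
d [0.0682, -0.0007, -0.0004] rv [0.0003, 0.0002, 0.0003] rows>=1.6
d [0.0802, -0.0027, -0.0004] rv [0.0003, 0.0002, 0.0003] rows>=1.9
d [0.0822, -0.0027, -0.0004] rv [0.0003, 0.0002, 0.0003] rows>=2.0
```

>>> drive_tool([
  [255,0.025,0,0,0,0,0],
  [255,0.048,0,0,0,0,0],
  [255,0.06,0,0,0,0,0],
  [255,0.067,0,0,0,0,0],
  [255,0.072,0,0,0,0,0],
  [255,0.075,0,0,0,0,0],
  [255,0.077,0,0,0,0,0],
  [255,0.078,0,0,0,0,0],
  [255,0.079,0,0,0,0,0],
  [255,0.079,0,0,0,0,0],
])

```text
time: 5.45
tool_pos: [451.3, 144.6, 69.8]
tcp_rot: [89.9, 45.0, 108.5]
ft_force: [0.4, 0.3, -0.8]
finger_gap: 34.4
```

```bash
python3 - <<'E'
from cr import *
apply([.079,0,0],[0,0,0]); s=st(); print("F tool",rot(s["tcp_rot"]).inv().apply(s["ft_force"]).round(1))
g=grab("side","sd5"); crop(g,250,200,100,110,5,"sd5c"); w=grab("wrist","w5")
E
```

```text
t 5.45 tcp [451.3 144.6  69.8] err [ 0.3 -0.4  0.2] roterr [ 0.   -0.04 -0.02] F [ 0.4  0.3 -0.8] T [-0.42 -0.22  0.03] gap 34.4 j [ -16.   16.  106.   36.   88. -136.]
F tool [ 0.7 -0.5  0.5]
```

View pics/sd5c.png

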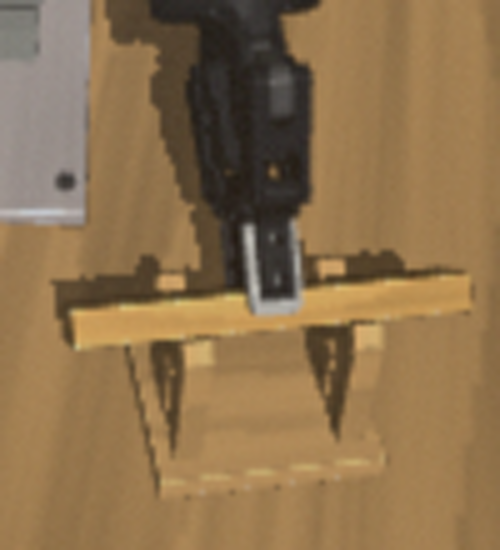

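View pics/w5.png

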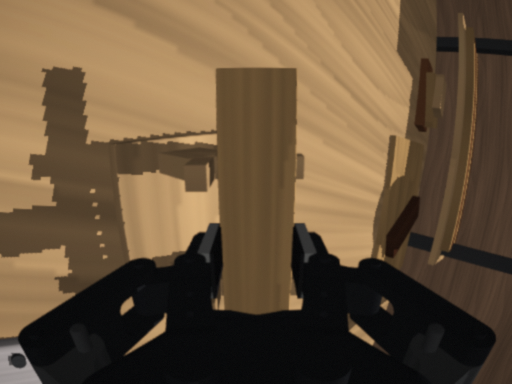

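>>> drive_tool([
  [255,0.0005,-0.0003,0,0,0,0],
  [255,0.001,-0.0006,0,0,0,0],
  [255,0.0015,-0.0009,0,0,0,0],
  [255,0.002,-0.0012,0,0,0,0],
  [255,0.0025,-0.0015,0,0,0,0],
  [255,0.003,-0.0018,0,0,0,0],
  [255,0.003,-0.002,0,0,0,0],
  [255,0.003,-0.002,0,0,0,0],
  [255,0.003,-0.002,0,0,0,0],
  [255,0.003,-0.002,0,0,0,0],
])

```text
time: 6.38
tool_pos: [451.3, 144.8, 69.2]
tcp_rot: [89.9, 44.9, 108.6]
ft_force: [-8.8, -12.8, 26.5]
finger_gap: 34.5
```

```bash
python3 - <<'E'
from cr import *
apply([.003,-.002,0],[0,0,0]); s=st(); print("F tool",rot(s["tcp_rot"]).inv().apply(s["ft_force"]).round(1))
E
```

```text
t 6.38 tcp [451.3 144.8  69.2] err [ 0.6 -0.8  3.1] roterr [-0.1  -0.    0.08] F [ -8.8 -12.8  26.5] T [1.08 2.02 1.3 ] gap 34.5 j [ -16.   16.  106.   36.   88. -136.]
F tool [-25.3  12.1 -12.4]
```

>>> drive_tool([
  [255,-0.001,0.0005,0,0,0,0],
  [255,-0.002,0.001,0,0,0,0],
  [255,-0.002,0.001,0,0,0,0],
  [170,-0.002,0.001,0,0,0,0],
  [140,-0.002,0.001,0,0,0,0],
  [110,-0.002,0.001,0,0,0,0],
  [90,-0.002,0.001,0,0,0,0],
  [90,-0.002,0.001,0,0,0,0],
  [90,-0.002,0.001,0,0,0,0],
  [90,-0.002,0.001,0,0,0,0],
])

```text
time: 7.22
tool_pos: [450.8, 145.0, 68.0]
tcp_rot: [90.0, 45.0, 108.6]
ft_force: [0.4, 0.2, -0.2]
finger_gap: 55.1
```

```bash
python3 - <<'E'
from cr import *
apply([-.002,.001,0],[0,0,0]); s=st(); print("F tool",rot(s["tcp_rot"]).inv().apply(s["ft_force"]).round(1))
g=grab("side","sd6"); crop(g,250,200,100,110,5,"sd6c"); w=grab("wrist","w6")
E
```

```text
t 7.22 tcp [450.8 145.   68. ] err [-0.2  0.  -0.2] roterr [0.01 0.01 0.01] F [ 0.4  0.2 -0.2] T [-0.36 -0.13 -0.01] gap 55.1 j [ -16.   16.  106.   36.   88. -136.]
F tool [ 0.2 -0.1  0.4]
```

View pics/sd6c.png

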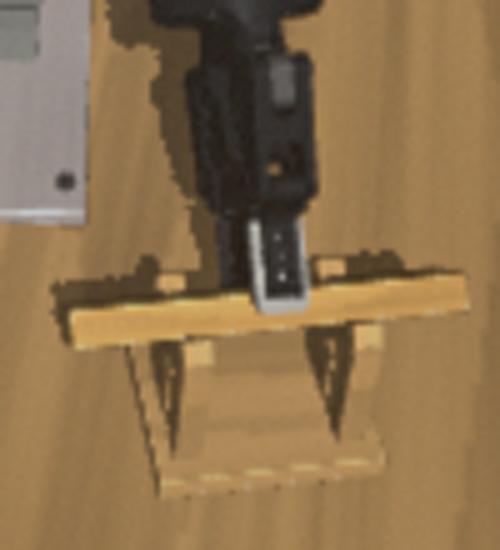

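View pics/w6.png

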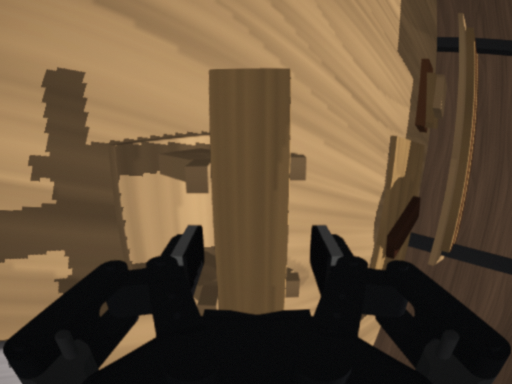

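```bash
cat > chk.py <<'E'
from cr import *
import sys
tag=sys.argv[1]; w=load(tag)
n=np.array([0,-r2,r2]); l=np.array([0,r2,r2])
c=np.array([0,7.1,68.4])
pts=[c+8*n+a*18*l+np.array([x,0,0]) for x in (-85,-20) for a in (-1,1)]
print(proj(w,[C(*p) for p in pts],True).round(1))
E
python3 chk.py w6; python3 - <<'E'
from h import *
w=load("w6"); crop(w,180,50,150,260,2.3,"w6c")
E
```

```text
[[209.4  66.6]
 [291.9  66.1]
 [212.7 208.8]
 [289.6 208.9]]
```

View pics/w6c.png

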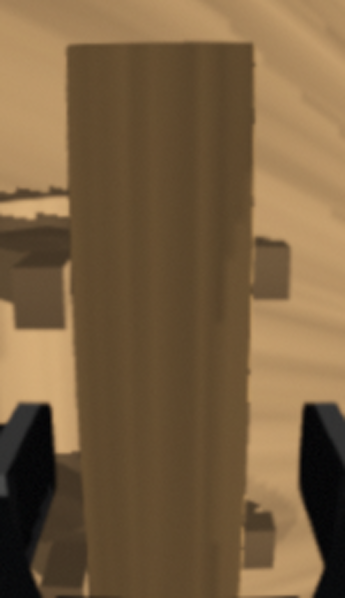

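```bash
python3 - <<'E'
from cr import *
QD=axes([0,0,-1],RC.apply([0,1,0]))
c=C(-62,7.1,68.4)
delta(C(-40,10,230),QD)
E
```

```text
d [-0.1143, 0.1146, -0.0404] rv [0.0003, 0.0003, -0.7851] rows>=6.3
```

>>> drive_tool([
  [90,-0.02,0,0,0,0,0],
  [90,-0.05,0,0,0,0,0],
  [90,-0.085,0,0,0,0,0],
  [60,-0.105,0.01,-0.005,0,0,-0.1],
  [30,-0.114,0.03,-0.012,0,0,-0.22],
  [0,-0.114,0.055,-0.02,0,0,-0.34],
  [0,-0.114,0.08,-0.03,0,0,-0.46],
  [0,-0.114,0.1,-0.04,0,0,-0.58],
  [0,-0.114,0.1146,-0.04,0,0,-0.7],
  [0,-0.114,0.1146,-0.04,0,0,-0.785],
])

```text
time: 8.15
tool_pos: [413.9, 134.6, 234.6]
tcp_rot: [-29.1, 89.3, -10.5]
ft_force: [-0.9, 0.7, -0.6]
finger_gap: 85.4
```

```bash
python3 - <<'E'
from cr import *
apply([-.114,.1146,-.04],[0,0,-.785]); s=st()
w=grab("wrist","w7"); g=grab("side","sd7"); crop(g,250,200,100,110,5,"sd7c")
crop(w,0,0,512,384,1.5,"w7o")
n=np.array([0,-r2,r2]); l=np.array([0,r2,r2]); c=np.array([0,7.1,68.4])
L=[np.array([x,0,0])+c+8*n+a*18*l for x,a in ((-85,-1),(85,-1),(85,1),(-85,1))]+[np.array([x,0,0])+c-8*n+18*l for x in (-85,85)]
print((proj(w,[C(*p) for p in L],True)).round(1))
E
```

```text
t 8.15 tcp [413.9 134.6 234.6] err [1.  2.  4.8] roterr [-0.06 -0.57 -0.33] F [-0.9  0.7 -0.6] T [0.04 0.03 0.04] gap 85.4 j [ 11. -20. 110.  -0.  89. -97.]
[[234.3 126.8]
 [237.2 269.1]
 [258.  280.6]
 [258.4 128.3]
 [269.7 127.6]
 [267.6 275.4]]
```

View pics/w7o.png

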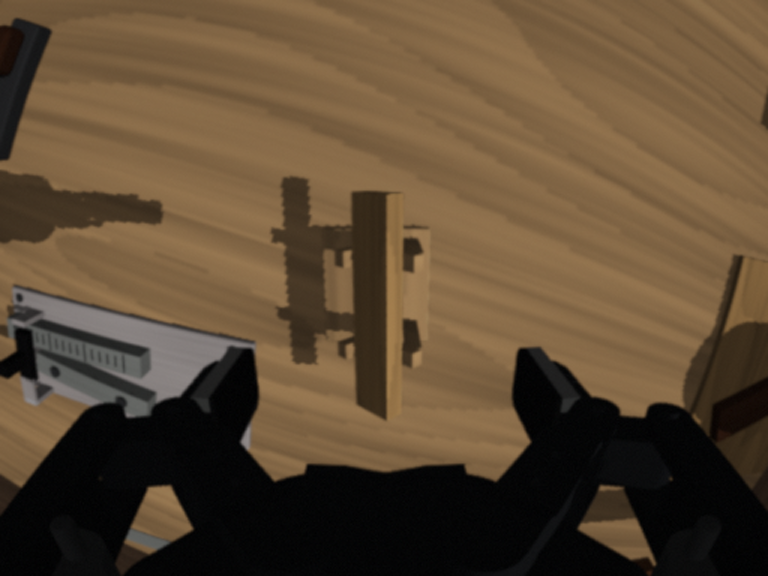

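View pics/sd7c.png

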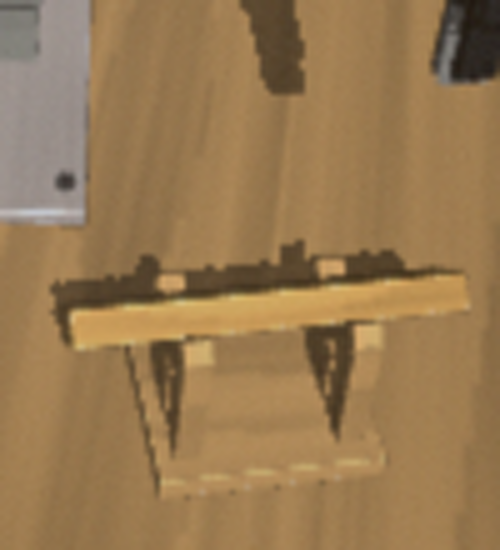

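```bash
python3 - <<'E'
from cr import *
l=RC.apply([0,r2,r2]); c=C(-62,7.1,68.4)
delta(c+70*l,QG); print(c+70*l, c-12*l)
E
```

```text
d [0.1119, 0.0464, -0.0224] rv [-0.0, 0.0004, -0.7855] rows>=6.3
[376.88606715 169.46582141 117.89747468] [395.38020697 114.5115969   59.91471863]
```

>>> drive_tool([
  [0,0.0,0.01,-0.005,0,0,-0.12],
  [0,0.01,0.02,-0.01,0,0,-0.24],
  [0,0.02,0.03,-0.015,0,0,-0.36],
  [0,0.04,0.04,-0.02,0,0,-0.48],
  [0,0.06,0.0464,-0.0224,0,0,-0.6],
  [0,0.08,0.0464,-0.0224,0,0,-0.72],
  [0,0.1,0.0464,-0.0224,0,0,-0.7855],
  [0,0.112,0.0464,-0.0224,0,0,-0.7855],
  [0,0.112,0.0464,-0.0224,0,0,-0.7855],
  [0,0.112,0.0464,-0.0224,0,0,-0.7855],
])

```text
time: 9.08
tool_pos: [376.7, 168.3, 117.3]
tcp_rot: [-90.3, 45.1, -71.7]
ft_force: [-0.3, 0.1, 1.7]
finger_gap: 85.3
```

```bash
python3 - <<'E'
from cr import *
apply([.112,.0464,-.0224],[0,0,-.7855]); s=st()
w=grab("wrist","w8"); crop(w,0,0,512,384,1.5,"w8o")
n=np.array([0,-r2,r2]); l=np.array([0,r2,r2]); c=np.array([0,7.1,68.4])
L=[np.array([x,0,0])+c+a*8*n+18*l for x in (-85,85) for a in (1,-1)]
print((1.5*proj(w,[C(*p) for p in L],True)).round(1))
E
```

```text
t 9.08 tcp [376.7 168.3 117.3] err [-0.2 -1.2 -0.5] roterr [-0.05  0.23  0.07] F [-0.3  0.1  1.7] T [ 0.28  0.06 -0.02] gap 85.3 j [ 49.   7. 111. -38.  89. -50.]
[[364.7 263.3]
 [400.5 263.3]
 [369.6 537.7]
 [395.8 537.7]]
```

View pics/w8o.png

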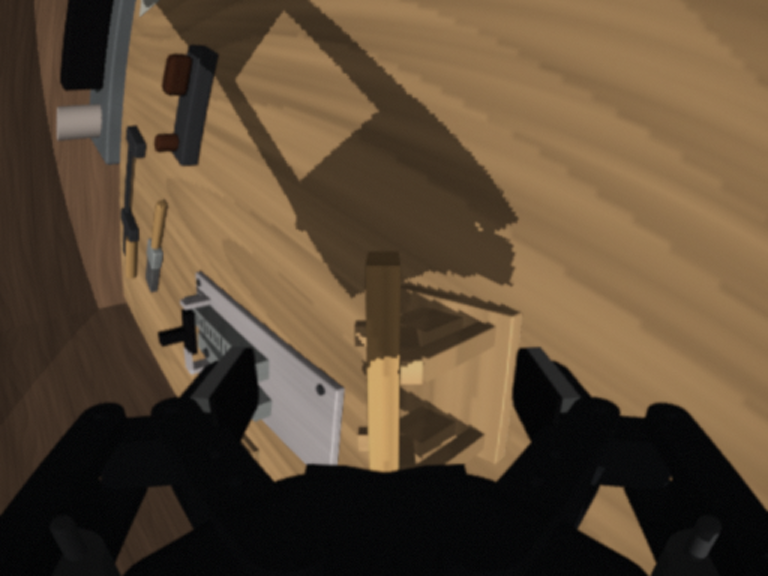

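>>> drive_tool([
  [0,0.03,0,0,0,0,0],
  [0,0.055,0,0,0,0,0],
  [0,0.072,0,0,0,0,0],
  [0,0.08,0,0,0,0,0],
  [0,0.082,0,0,0,0,0],
  [0,0.082,0,0,0,0,0],
  [100,0.082,0,0,0,0,0],
  [140,0.082,0,0,0,0,0],
  [140,0.082,0,0,0,0,0],
  [140,0.082,0,0,0,0,0],
], squeeze=60)

```text
time: 9.97
tool_pos: [395.7, 115.3, 60.3]
tcp_rot: [-89.9, 45.0, -71.3]
ft_force: [-0.4, 0.4, 0.6]
finger_gap: 39.2
```

```bash
python3 - <<'E'
from cr import *
apply([.082,0,0],[0,0,0]); s=st()
w=grab("wrist","w9"); crop(w,128,140,256,200,3,"w9o")
E
```

```text
t 9.97 tcp [395.7 115.3  60.3] err [0.3 0.7 0.5] roterr [ 0.01 -0.07  0.03] F [-0.4  0.4  0.6] T [0.38 0.07 0.  ] gap 39.2 j [ 43.   8. 116. -41.  81. -50.]
```

View pics/w9o.png

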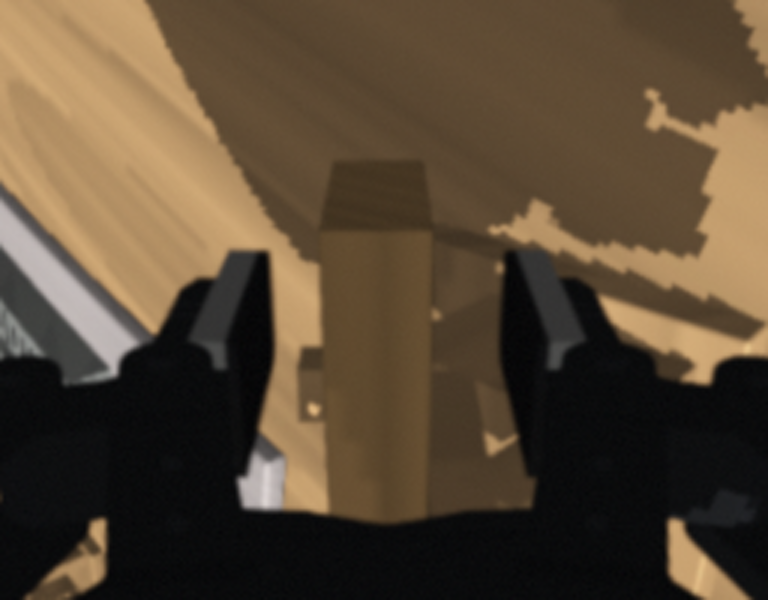

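>>> drive_tool([
  [140,0,-0.0014,0,0,0,0],
  [140,0,-0.0014,0,0,0,0],
  [200,0,-0.0014,0,0,0,0],
  [255,0,-0.0014,0,0,0,0],
  [255,0,-0.0014,0,0,0,0],
  [255,0,-0.0014,0,0,0,0],
  [255,0,-0.0014,0,0,0,0],
  [255,0,-0.0014,0,0,0,0],
  [255,0,-0.0014,0,0,0,0],
  [255,0,-0.0014,0,0,0,0],
], squeeze=60)

```text
time: 10.85
tool_pos: [395.7, 113.6, 60.9]
tcp_rot: [-90.0, 45.0, -71.4]
ft_force: [-3.9, 2.2, 4.4]
finger_gap: 14.9
```

```bash
python3 - <<'E'
from cr import *
apply([0,-.0014,0],[0,0,0]); s=st(); print("F tool",rot(s["tcp_rot"]).inv().apply(s["ft_force"]).round(1))
w=grab("wrist","w10"); crop(w,128,140,256,200,3,"w10o"); g=grab("side","sd10"); crop(g,250,180,110,110,5,"sd10c")
E
```

```text
t 10.85 tcp [395.7 113.6  60.9] err [-0.1  0.   0.1] roterr [0.01 0.01 0.  ] F [-3.9  2.2  4.4] T [ 0.1   0.33 -0.31] gap 14.9 j [ 43.   8. 116. -41.  81. -50.]
F tool [-5.5 -0.8 -2.9]
```

View pics/w10o.png

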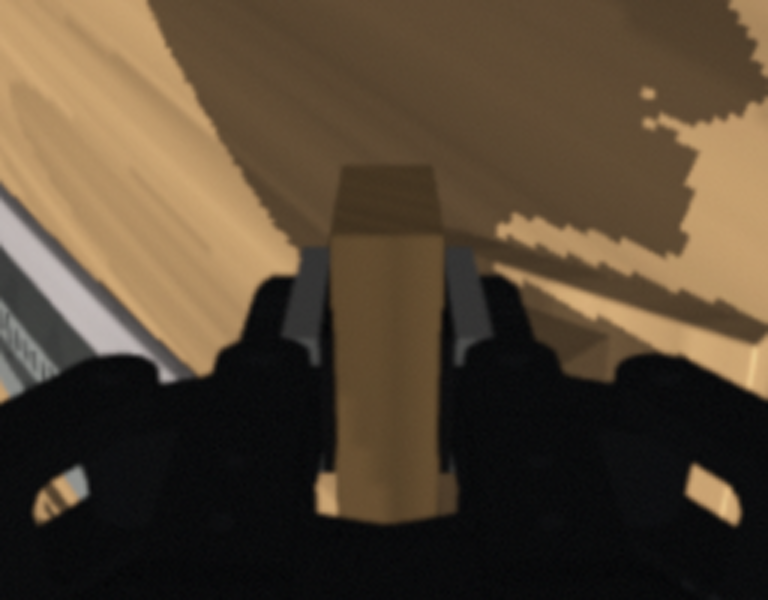

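View pics/sd10c.png

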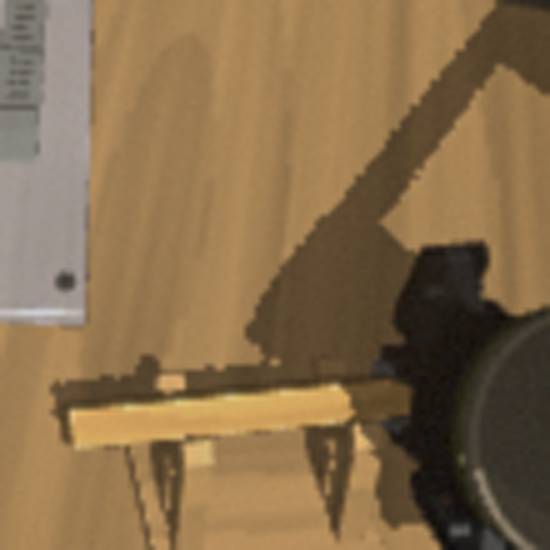

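```bash
cat >> cr.py <<'E'
GO=np.array([610.4,-50.6,0]); GA=-81.55
RG=R.from_euler("z",GA,degrees=True)
G=lambda *v: GO+RG.apply(v)
QS=axes([0,0,-1],RG.apply([0,1,0]))
E
python3 - <<'E'
from cr import *
from bench import sense
s=sense(); d=RC.inv().apply(s["tool_pos"]-O)-[0,7.1,68.4]; print("x",d[0],"l",(d[1]+d[2])*r2,"n",(d[2]-d[1])*r2)
p0,q0=cmdpose(); up=q0.inv().apply([0,0,1]); print(up)
tgt=G(-180,8,110); print(tgt)
start=(p0+[0,0,150],q0); delta(tgt,QS,start)
E
```

```text
x -62.01227758166197 l -11.923215192729428 n 1.3606879233931737
[-7.07077336e-01 -7.07136124e-01  3.78622030e-04]
[591.86282615 128.62157567 110.        ]
d [0.1056, 0.0372, 0.1906] rv [1.6472, 0.6826, 0.5707] rows>=15.0
```

>>> drive_tool([
  [255,-0.015,-0.015,0,0,0,0],
  [255,-0.04,-0.04,0,0,0,0],
  [255,-0.065,-0.065,0,0,0,0.1],
  [255,-0.09,-0.09,0,0,0,0.2],
  [255,-0.11,-0.11,0,0,0,0.3],
  [255,-0.11,-0.11,0,0,0,0.42],
  [255,-0.11,-0.11,0,0,0,0.54],
  [255,-0.11,-0.11,0,0,0,0.66],
  [255,-0.11,-0.11,0,0,0,0.785],
  [255,-0.11,-0.11,0,0,0,0.785],
])

```text
time: 11.78
tool_pos: [397.4, 109.9, 217.2]
tcp_rot: [56.9, 89.6, 75.1]
ft_force: [-0.5, -0.6, -0.9]
finger_gap: 14.8
```

```bash
python3 - <<'E'
from cr import *
apply([-.11,-.11,0],[0,0,.785]); s=st()
delta(G(-180,9.4,110),QS)
delta(G(-180,9.4,200),QS)
E
```

```text
t 11.78 tcp [397.4 109.9 217.2] err [ 1.7 -3.7  0.8] roterr [ 0.47 -0.17  0.32] F [-0.5 -0.6 -0.9] T [-0.1   0.03  0.06] gap 14.8 j [   8.  -23.  114.    0.   88. -100.]
d [0.1065, -0.0486, 0.1921] rv [1.7481, 0.0007, -0.0] rows>=14.0
d [0.0165, -0.0486, 0.1921] rv [1.7481, 0.0007, -0.0] rows>=14.0
```

>>> drive_tool([
  [255,0,-0.005,0.02,0.12,0,0],
  [255,0,-0.01,0.04,0.24,0,0],
  [255,0,-0.015,0.06,0.36,0,0],
  [255,0,-0.02,0.08,0.48,0,0],
  [255,0,-0.025,0.1,0.6,0,0],
  [255,0,-0.03,0.12,0.72,0,0],
  [255,0,-0.035,0.14,0.84,0,0],
  [255,0,-0.04,0.16,0.96,0,0],
  [255,0,-0.045,0.18,1.08,0,0],
  [255,0.01,-0.0486,0.192,1.2,0,0],
])

```text
time: 12.62
tool_pos: [595.3, 129.6, 207.2]
tcp_rot: [13.2, 89.8, -37.3]
ft_force: [0.5, -0.2, -0.0]
finger_gap: 15.2
```

```bash
python3 - <<'E'
from cr import *
apply([.01,-.0486,.192],[1.2,0,0]); s=st()
delta(G(-180,9.4,110),QS)
E
```

```text
t 12.62 tcp [595.3 129.6 207.2] err [2.2 0.8 0.7] roterr [ 0.31 -0.2   0.04] F [ 0.5 -0.2 -0. ] T [0.02 0.03 0.01] gap 15.2 j [  8.   9.  86.  -0.  85. -32.]
d [0.0965, 0.0001, -0.0] rv [0.5481, 0.0005, -0.0003] rows>=4.4
```

>>> drive_tool([
  [255,0.01,0,0,0.12,0,0],
  [255,0.03,0,0,0.24,0,0],
  [255,0.05,0,0,0.36,0,0],
  [255,0.07,0,0,0.48,0,0],
  [255,0.09,0,0,0.548,0,0],
  [255,0.0965,0,0,0.548,0,0],
  [255,0.0965,0,0,0.548,0,0],
  [255,0.0965,0,0,0.548,0,0],
  [255,0.0965,0,0,0.548,0,0],
  [255,0.0965,0,0,0.548,0,0],
])

```text
time: 13.45
tool_pos: [594.3, 129.0, 111.8]
tcp_rot: [76.6, 89.8, -4.8]
ft_force: [0.5, -0.4, -1.1]
finger_gap: 15.0
```

```bash
python3 - <<'E'
from cr import *
apply([.0965,0,0],[.548,0,0]); s=st()
w=grab("wrist","w11"); crop(w,0,0,512,384,1.5,"w11o"); g=grab("side","sd11"); t=grab("top","tp11")
crop(g,190,130,130,150,4,"sd11c")
E
```

```text
t 13.45 tcp [594.3 129.  111.8] err [1.1 0.2 1.8] roterr [-0.08 -0.02  0.16] F [ 0.5 -0.4 -1.1] T [ 0.06 -0.01  0.02] gap 15.0 j [ 7. 13. 91. -0. 75. -1.]
```

View pics/w11o.png

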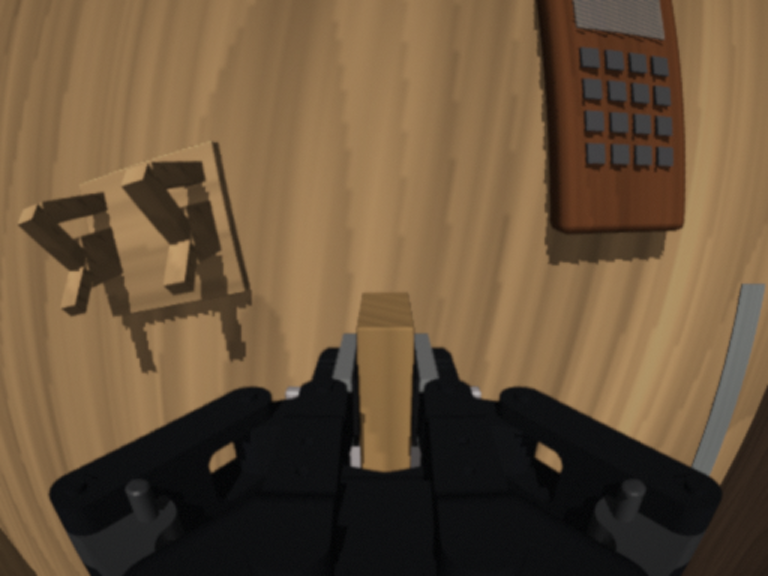

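View pics/sd11c.png

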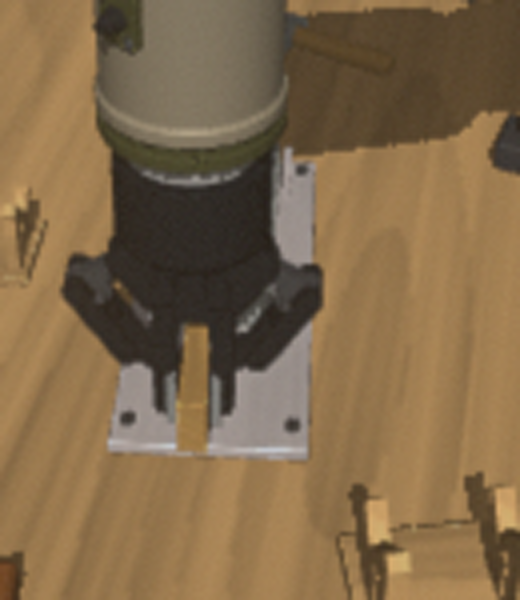

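View pics/tp11.png

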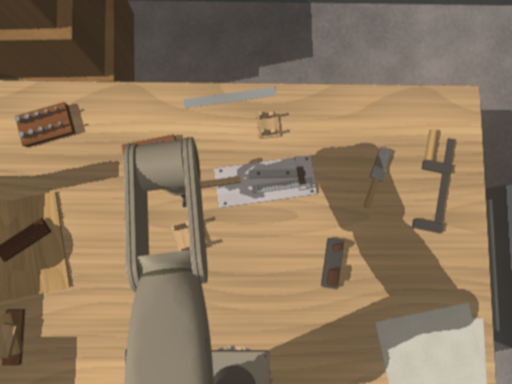

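```bash
cat > g2.py <<'E'
from fit import *
def GE(j=-5):
    return [([-110,-52,10],[200,-52,10]),([200,72,10],[-110,72,10]),([-110,72,10],[-110,-52,10]),
    ([0,0,32],[190,0,32]),([0,-24,32],[190,-24,32]),([0,0,32],[0,-24,32]),([j,26,32],[j+150,26-18.75,32]),([0,0,10],[0,0,32]),([0,-24,10],[0,-24,32]),([j,26,10],[j,26,32])]
if __name__=="__main__":
    p=[610.4,-50.6,np.radians(-81.55)]
    a=load("w7"); crop(a,0,180,175,120,4.5,"h7",T(p,dense(GE(),40)),True)
    a=load("w8"); crop(a,110,170,130,150,5,"h8",T(p,dense(GE(),40)),True)
E
python3 g2.py
```

```text
(no output)
```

View pics/h7.png

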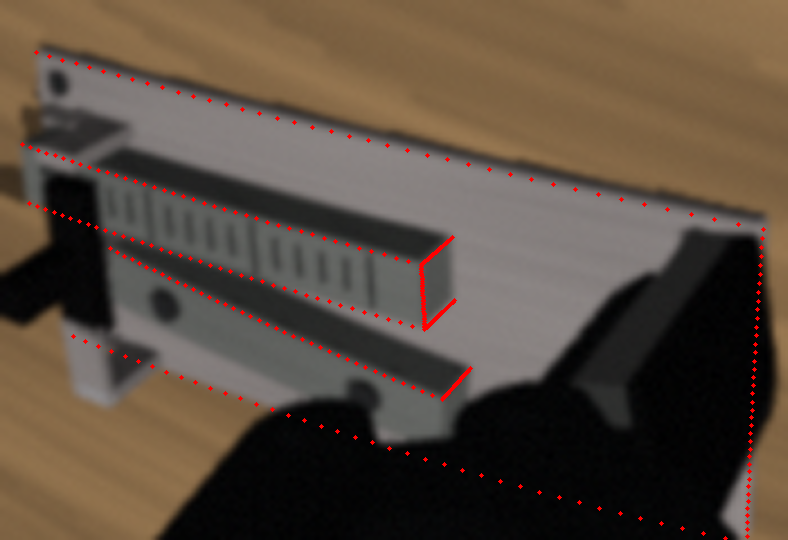

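View pics/h8.png

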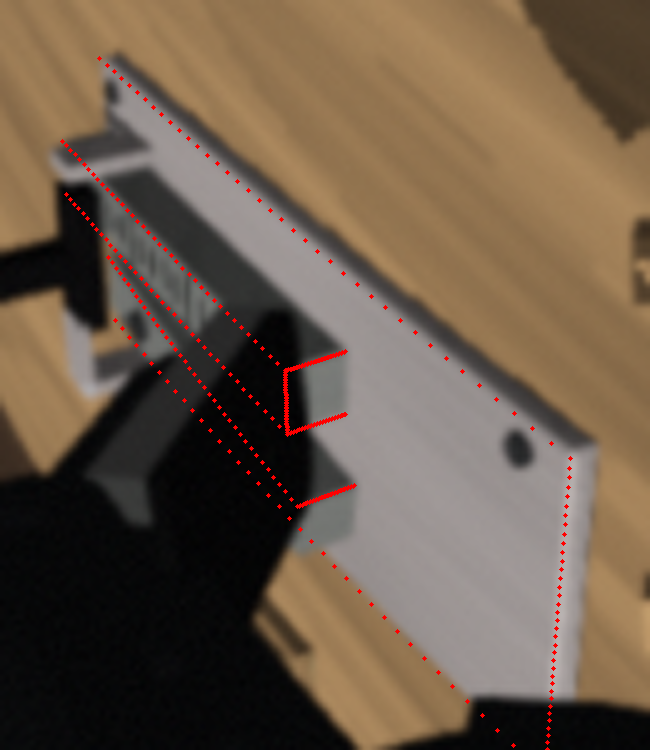

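```bash
cat > g3.py <<'E'
from g2 import *
w7=load("w7"); w8=load("w8")
a=lambda x,y:np.array((0+x/4.5-.39,180+y/4.5-.39)); b=lambda x,y:np.array((110+x/5-.4,170+y/5-.4))
tp=lambda x,y:np.array((205+x/6.6-.5,145+y/6.6-.5)); sd=lambda x,y:np.array((210+x/6-.5,150+y/6-.5))
obs=[(w7,1,[-110,-52,10],a(760,217)),(w7,1,[200,-52,10],a(41,50)),(w7,1,[0,-24,32],a(421,264)),(w7,1,[0,0,32],a(424,330)),(w7,1,[0,-24,10],a(453,238)),
(w8,1,[-110,-52,10],b(577,446)),(w8,1,[0,-24,10],b(347,352)),(w8,1,[0,0,10],b(348,414)),(w8,1,[200,-52,10],b(112,62)),
(t,0,[-110,72,10],tp(60,157)),(t,0,[-110,-52,10],tp(95,412)),(t,0,[200,72,10],tp(697,73)),(t,0,[200,-52,10],tp(737,322)),
(s,0,[-110,72,10],sd(42,545)),(s,0,[-110,-52,10],sd(343,555)),(s,0,[200,-52,10],sd(350,123)),(t,0,[0,0,32],tp(307,268)),(t,0,[0,-24,32],tp(313,318))]
J=[(w7,1,[0,26,32],a(441,398)),(w8,1,[0,26,10],b(356,486)),(t,0,[0,26,32],tp(290,218)),(w7,1,[140,26-140/8,32],a(110,250)) ]
def f(p):
    e=[proj(S,T(p,P),bool(k))[0]-uv for S,k,P,uv in obs]+[proj(S,T(p,np.array(P)+[p[3],0,0]),bool(k))[0]-uv for S,k,P,uv in J[:3]]
    return np.concatenate(e)
for sub in ("all","wrist"):
    r=least_squares(f,[610,-50,-1.42,-5],loss="soft_l1"); p=r.x; print(p,np.degrees(p[2])); print(f(p).reshape(-1,2).round(1).tolist())
    break
E
python3 g3.py
```

```text
[609.93261504 -50.3341122   -1.41797162  -4.80162995] -81.24378943901877
[[0.7, 1.9], [-1.1, 0.8], [0.1, -0.2], [0.3, -0.4], [-0.1, -0.4], [-1.3, 1.8], [-0.3, -0.3], [-0.4, -0.2], [-2.5, -0.4], [-0.4, 0.4], [-0.3, 0.7], [-0.1, -0.8], [0.2, -0.1], [0.3, 0.4], [0.2, 0.7], [0.2, 0.0], [0.1, 0.2], [0.4, 0.3], [0.3, 0.0], [-0.3, -0.3], [-0.1, -0.3]]
```

```bash
sed -i 's/^GO=.*/GO=np.array([610.0,-50.4,0]); GA=-81.3/' cr.py; python3 - <<'E'
from cr import *
delta(G(-165,10.5,19),QS)
E
```

```text
d [0.091, 0.0, 0.0146] rv [-0.0043, 0.0004, -0.0004] rows>=2.2
```

>>> drive_tool([
  [255,0.02,0,0.0146,-0.004,0,0],
  [255,0.045,0,0.0146,-0.004,0,0],
  [255,0.065,0,0.0146,-0.004,0,0],
  [255,0.08,0,0.0146,-0.004,0,0],
  [255,0.088,0,0.0146,-0.004,0,0],
  [255,0.091,0,0.0146,-0.004,0,0],
  [255,0.091,0,0.0146,-0.004,0,0],
  [255,0.091,0,0.0146,-0.004,0,0],
  [255,0.091,0,0.0146,-0.004,0,0],
  [255,0.091,0,0.0146,-0.004,0,0],
])

```text
time: 14.43
tool_pos: [596.5, 114.4, 20.5]
tcp_rot: [80.0, 89.8, -1.3]
ft_force: [0.7, -0.9, -0.9]
finger_gap: 15.1
```

```bash
cat > v.py <<'E'
from cr import *
import sys
def look(tag):
    s=st(); print("F gauge",RG.inv().apply(s["ft_force"]).round(1),"pos gauge",RG.inv().apply(s["tool_pos"]-GO).round(1))
    t=grab("top","t"+tag); g=grab("side","s"+tag)
    a=cv2.resize(t["frame"][145:215,190:325],None,fx=5.2,fy=5.2,interpolation=cv2.INTER_CUBIC)
    b=cv2.resize(g["frame"][150:260,200:300],None,fx=5.4,fy=5.4,interpolation=cv2.INTER_CUBIC)
    cv2.imwrite("pics/t"+tag+"c.png",a); cv2.imwrite("pics/s"+tag+"c.png",b)
if __name__=="__main__": look(sys.argv[1])
E
python3 - <<'E'
from cr import *
apply([.091,0,.0146],[-.004,0,0])
E
python3 v.py 12
```

```text
t 14.43 tcp [596.5 114.4  20.5] err [1.1 0.1 1.5] roterr [-0.   -0.01  0.13] F [ 0.7 -0.9 -0.9] T [ 0.02 -0.01  0.  ] gap 15.1 j [ 6. 20. 94. -0. 66. -3.]
F gauge [ 1.   0.5 -0.9] pos gauge [-165.    11.5   20.5]
```

View pics/t12c.png

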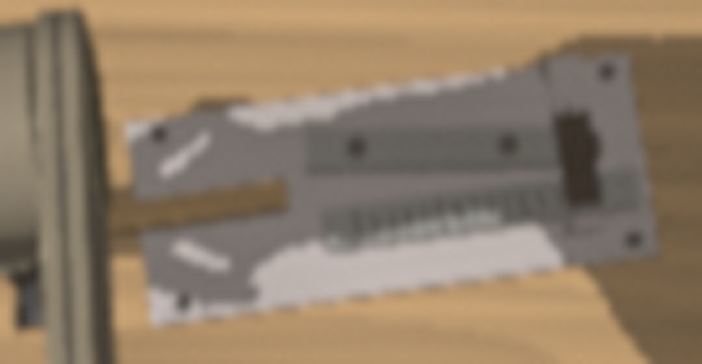

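View pics/s12c.png

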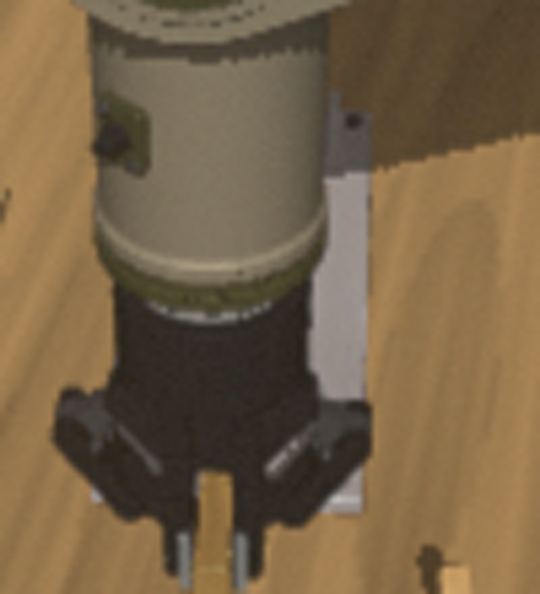

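```bash
python3 - <<'E'
from cr import *
t=load("t12")
print(proj(t,[G(-18,3.5,46.5),G(-18,19.5,46.5),G(0,0,32),G(-4.8,26,32)]).round(1)); print(((proj(t,[G(-18,3.5,46.5),G(-18,19.5,46.5),G(0,0,32),G(-4.8,26,32)])-[190,145]+.5)*5.2).round(0))
delta(G(-125,10,19),QS)
E
```

```text
[[245.2 184.4]
 [244.5 179.3]
 [251.2 185.3]
 [248.4 177.2]]
[[290. 208.]
 [286. 181.]
 [321. 212.]
 [306. 170.]]
d [0.0, -0.0005, 0.04] rv [-0.0003, 0.0004, -0.0004] rows>=1.0
```

>>> drive_tool([
  [255,0,-0.001,0.003,0,0,0],
  [255,0,-0.001,0.008,0,0,0],
  [255,0,-0.001,0.013,0,0,0],
  [255,0,-0.001,0.018,0,0,0],
  [255,0,-0.001,0.023,0,0,0],
  [255,0,-0.001,0.028,0,0,0],
  [255,0,-0.001,0.033,0,0,0],
  [255,0,-0.001,0.038,0,0,0],
  [255,0,-0.001,0.042,0,0,0],
  [255,0,-0.001,0.042,0,0,0],
])

```text
time: 15.37
tool_pos: [600.9, 71.6, 19.0]
tcp_rot: [41.3, 90.0, -40.1]
ft_force: [0.3, -0.5, -0.6]
finger_gap: 15.0
```

```bash
python3 - <<'E'
from cr import *
apply([0,-.001,.042],[0,0,0])
E
python3 v.py 13
```

```text
t 15.37 tcp [600.9  71.6  19. ] err [ 0.2 -1.   0. ] roterr [ 0.04 -0.01  0.01] F [ 0.3 -0.5 -0.6] T [ 0.03 -0.04 -0.03] gap 15.0 j [ 2. 19. 95. -0. 66. -7.]
F gauge [ 0.5  0.2 -0.6] pos gauge [-122.     9.5   19. ]
```

View pics/t13c.png

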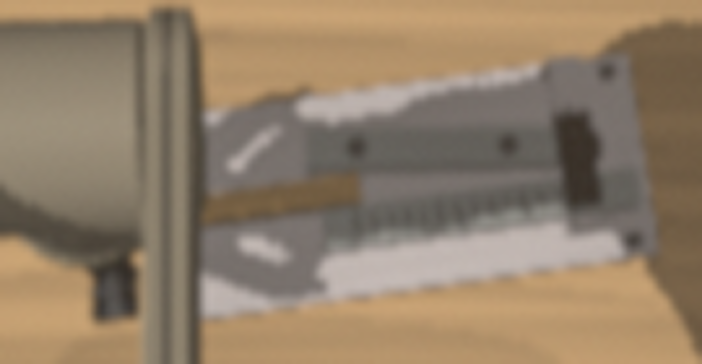

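>>> drive_tool([
  [255,0.0005,-0.0004,0,0,0,0],
  [255,0.001,-0.0008,0,0,0,0],
  [255,0.0015,-0.0012,0,0,0,0],
  [255,0.002,-0.0016,0,0,0,0],
  [255,0.0025,-0.002,0,0,0,0],
  [255,0.003,-0.0024,0,0,0,0],
  [255,0.003,-0.0026,0,0,0,0],
  [255,0.003,-0.0026,0,0,0,0],
  [255,0.003,-0.0026,0,0,0,0],
  [255,0.003,-0.0026,0,0,0,0],
])

```text
time: 16.3
tool_pos: [599.4, 72.7, 17.4]
tcp_rot: [85.5, 89.8, 4.2]
ft_force: [0.4, 2.1, 7.0]
finger_gap: 15.0
```

```bash
python3 - <<'E'
from cr import *
apply([.003,-.0026,0],[0,0,0])
s=st(); print("F gauge",RG.inv().apply(s["ft_force"]).round(1),"T",RG.inv().apply(s["wrist_torque"]).round(2),"pos gauge",RG.inv().apply(s["tool_pos"]-GO).round(1))
E
```

```text
t 16.30 tcp [599.4  72.7  17.4] err [1.3 0.5 1.4] roterr [-0.02  0.01  0.16] F [0.4 2.1 7. ] T [0.26 0.02 0.  ] gap 15.0 j [ 2. 19. 95.  0. 65. -7.]
F gauge [-2.   0.7  7. ] T [0.02 0.26 0.  ] pos gauge [-123.3    8.2   17.4]
```

>>> drive_tool([
  [255,-0.0006,-0.0005,0.004,0,0,0],
  [255,-0.0006,-0.0005,0.009,0,0,0],
  [255,-0.0006,-0.0008,0.014,0,0,0],
  [255,-0.0006,-0.0008,0.019,0,0,0],
  [255,-0.0006,-0.0008,0.024,0,0,0],
  [255,-0.0006,-0.0008,0.029,0,0,0],
  [255,-0.0006,-0.0008,0.034,0,0,0],
  [255,-0.0006,-0.0008,0.038,0,0,0],
  [255,-0.0006,-0.0008,0.04,0,0,0],
  [255,-0.0006,-0.0008,0.04,0,0,0],
])

```text
time: 17.13
tool_pos: [604.8, 32.4, 17.6]
tcp_rot: [86.3, 89.8, 5.0]
ft_force: [2.7, 3.9, 3.6]
finger_gap: 14.8
```

```bash
python3 - <<'E'
from cr import *
apply([-.0006,-.0008,.04],[0,0,0])
s=st(); print("F gauge",RG.inv().apply(s["ft_force"]).round(1),"T",RG.inv().apply(s["wrist_torque"]).round(2),"pos gauge",RG.inv().apply(s["tool_pos"]-GO).round(1))
E
python3 v.py 14
```

```text
t 17.13 tcp [604.8  32.4  17.6] err [ 1.4 -0.2  0.9] roterr [-0.    0.01  0.17] F [2.7 3.9 3.6] T [ 0.6  -0.42  0.31] gap 14.8 j [ -2.  19.  95.   0.  66. -10.]
F gauge [-3.4  3.2  3.6] T [0.51 0.53 0.31] pos gauge [-82.6   7.4  17.6]
t 17.13 tcp [604.8  32.4  17.6] err [ 1.4 -0.2  0.9] roterr [-0.    0.01  0.17] F [2.7 3.9 3.6] T [ 0.6  -0.42  0.31] gap 14.8 j [ -2.  19.  95.   0.  66. -10.]
F gauge [-3.4  3.2  3.6] pos gauge [-82.6   7.4  17.6]
```

View pics/t14c.png

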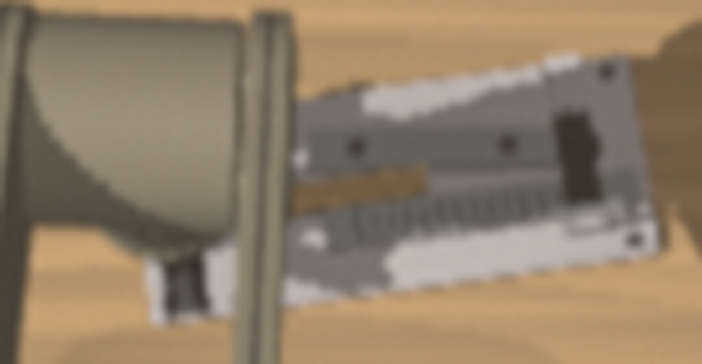

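>>> drive_tool([
  [255,0,0,0.0015,0,0,0],
  [255,0,0,0.003,0,0,0],
  [255,0,0,0.0045,0,0,0],
  [255,0,0,0.006,0,0,0],
  [255,0,0,0.0075,0,0,0],
  [255,0,0,0.0085,0,0,0],
  [255,0,0,0.0095,0,0,0],
  [255,0,0,0.0105,0,0,0],
  [255,0,0,0.0105,0,0,0],
  [255,0,0,0.0105,0,0,0],
])

```text
time: 18.07
tool_pos: [606.1, 24.3, 17.6]
tcp_rot: [122.4, 89.8, 41.1]
ft_force: [3.3, 12.0, 5.0]
finger_gap: 14.9
```

```bash
python3 - <<'E'
from cr import *
apply([0,0,.0105],[0,0,0])
s=st(); print("F gauge",RG.inv().apply(s["ft_force"]).round(1),"T",RG.inv().apply(s["wrist_torque"]).round(2),"pos gauge",RG.inv().apply(s["tool_pos"]-GO).round(1))
E
```

```text
t 18.07 tcp [606.1  24.3  17.6] err [1.2 2.1 0.9] roterr [-0.03  0.14  0.17] F [ 3.3 12.   5. ] T [ 1.93 -0.61  0.12] gap 14.9 j [ -3.  20.  95.   0.  66. -11.]
F gauge [-11.3   5.1   5. ] T [0.89 1.81 0.12] pos gauge [-74.4   7.5  17.6]
```

>>> drive_tool([
  [255,0,0,0.0005,0,0,0],
  [255,0,0,0.001,0,0,0],
  [255,0,0,0.0015,0,0,0],
  [255,0,0,0.002,0,0,0],
  [255,0,0,0.0025,0,0,0],
  [255,0,0,0.003,0,0,0],
  [255,0,0,0.0035,0,0,0],
  [255,0,0,0.0035,0,0,0],
  [255,0,0,0.0035,0,0,0],
  [255,0,0,0.0035,0,0,0],
])

```text
time: 18.9
tool_pos: [606.5, 22.6, 17.5]
tcp_rot: [141.0, 89.7, 59.8]
ft_force: [2.9, 20.3, 6.5]
finger_gap: 14.9
```

```bash
python3 - <<'E'
from cr import *
apply([0,0,.0035],[0,0,0])
s=st(); print("F gauge",RG.inv().apply(s["ft_force"]).round(1),"T",RG.inv().apply(s["wrist_torque"]).round(2),"pos gauge",RG.inv().apply(s["tool_pos"]-GO).round(1))
E
python3 v.py 15; python3 -c "
from h import *
w=grab('wrist','w15')"
```

```text
t 18.90 tcp [606.5  22.6  17.5] err [1.  3.8 0.9] roterr [-0.05  0.27  0.18] F [ 2.9 20.3  6.5] T [ 2.98 -0.59 -0.02] gap 14.9 j [ -3.  20.  95.   0.  66. -12.]
F gauge [-19.6   5.9   6.5] T [ 1.04  2.85 -0.02] pos gauge [-72.7   7.6  17.5]
t 18.90 tcp [606.5  22.6  17.5] err [1.  3.8 0.9] roterr [-0.05  0.27  0.18] F [ 2.9 20.3  6.5] T [ 2.98 -0.59 -0.02] gap 14.9 j [ -3.  20.  95.   0.  66. -12.]
F gauge [-19.6   5.9   6.5] pos gauge [-72.7   7.6  17.5]
```

View pics/t15c.png

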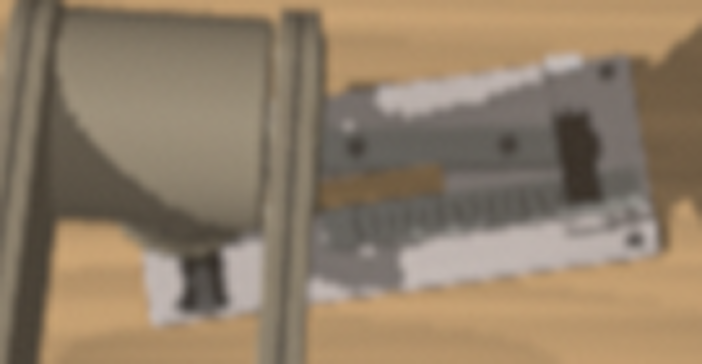

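>>> drive_tool([
  [255,0,0,0.0005,0,0,0],
  [255,0,0,0.001,0,0,0],
  [255,0,0,0.0015,0,0,0],
  [255,0,0,0.002,0,0,0],
  [255,0,0,0.0025,0,0,0],
  [255,0,0,0.003,0,0,0],
  [255,0,0,0.0035,0,0,0],
  [255,0,0,0.004,0,0,0],
  [255,0,0,0.004,0,0,0],
  [255,0,0,0.004,0,0,0],
])

```text
time: 19.88
tool_pos: [607.1, 20.5, 17.6]
tcp_rot: [150.3, 89.5, 69.1]
ft_force: [4.0, 28.7, 6.7]
finger_gap: 15.3
```

```bash
python3 - <<'E'
from cr import *
apply([0,0,.004],[0,0,0])
s=st(); print("F gauge",RG.inv().apply(s["ft_force"]).round(1),"T",RG.inv().apply(s["wrist_torque"]).round(2),"pos gauge",RG.inv().apply(s["tool_pos"]-GO).round(1))
E
```

```text
t 19.88 tcp [607.1  20.5  17.6] err [1.  5.7 0.9] roterr [-0.06  0.41  0.2 ] F [ 4.  28.7  6.7] T [ 4.19 -0.54 -0.27] gap 15.3 j [ -3.  20.  94.   0.  66. -12.]
F gauge [-27.8   8.3   6.7] T [ 1.17  4.06 -0.27] pos gauge [-70.5   7.9  17.6]
```

```bash
python3 v.py 16; python3 - <<'E'
import cv2,numpy as np
a=cv2.imread("pics/t15c.png")[120:250,300:520];b=cv2.imread("pics/t16c.png")[120:250,300:520]
cv2.imwrite("pics/cmp.png",cv2.resize(np.vstack([a,b]),None,fx=2.2,fy=2.2))
from cr import *
t=load("t16"); print(((proj(t,[G(x,y,46) for x in (72,74,76,78) for y in (0,16)])-[190,145]+.5)*5.2-[300,120])*2.2)
E
```

```text
t 19.88 tcp [607.1  20.5  17.6] err [1.  5.7 0.9] roterr [-0.06  0.41  0.2 ] F [ 4.  28.7  6.7] T [ 4.19 -0.54 -0.27] gap 15.3 j [ -3.  20.  94.   0.  66. -12.]
F gauge [-27.8   8.3   6.7] pos gauge [-70.5   7.9  17.6]
[[312.91960117 157.23295208]
 [303.79702239  98.54655006]
 [320.30904491 156.15922747]
 [311.17720214  97.47705928]
 [327.69777661 155.08560633]
 [318.55667166  96.40767142]
 [335.08579636 154.01208863]
 [325.93543106  95.33838647]]
```

View pics/cmp.png

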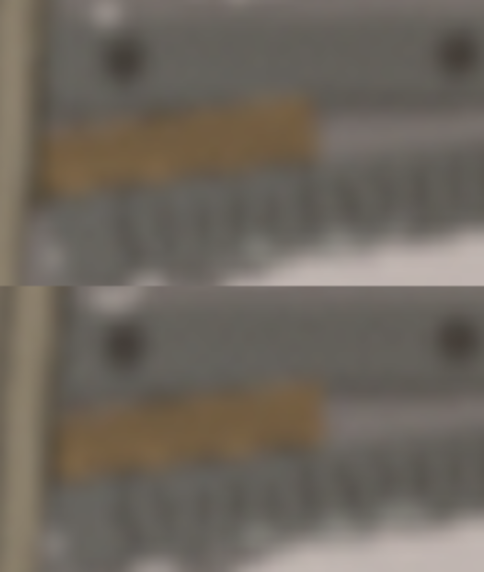

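>>> drive_tool([
  [200,0,0,0,0,0,0],
  [150,0,0,0,0,0,0],
  [130,0,0,0,0,0,0],
  [110,0,0,0,0,0,0],
  [110,0,0,0,0,0,0],
  [110,0,0,-0.004,0,0,0],
  [110,0,0,-0.004,0,0,0],
  [110,-0.005,0,-0.004,0,0,0],
  [110,-0.02,0,-0.004,0,0,0],
  [110,-0.03,0,-0.004,0,0,0],
])

```text
time: 20.82
tool_pos: [605.5, 18.7, 47.6]
tcp_rot: [44.9, 90.0, -36.4]
ft_force: [0.7, -0.9, 0.8]
finger_gap: 48.3
```

```bash
python3 - <<'E'
from cr import *
apply([-.03,0,-.004],[0,0,0])
E
python3 v.py 17; python3 -c "
from h import *
w=grab('wrist','w17');crop(w,100,150,312,234,2.5,'w17c')"
```

```text
t 20.82 tcp [605.5  18.7  47.6] err [ 0.  -0.1  1. ] roterr [ 0. -0. -0.] F [ 0.7 -0.9  0.8] T [0.01 0.05 0.03] gap 48.3 j [ -3.  17.  94.  -0.  69. -12.]
F gauge [1.  0.6 0.8] pos gauge [-68.9   6.   47.6]
```

View pics/t17c.png

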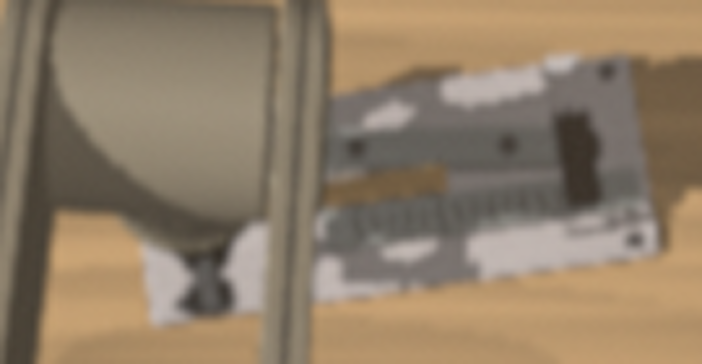

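View pics/w17c.png

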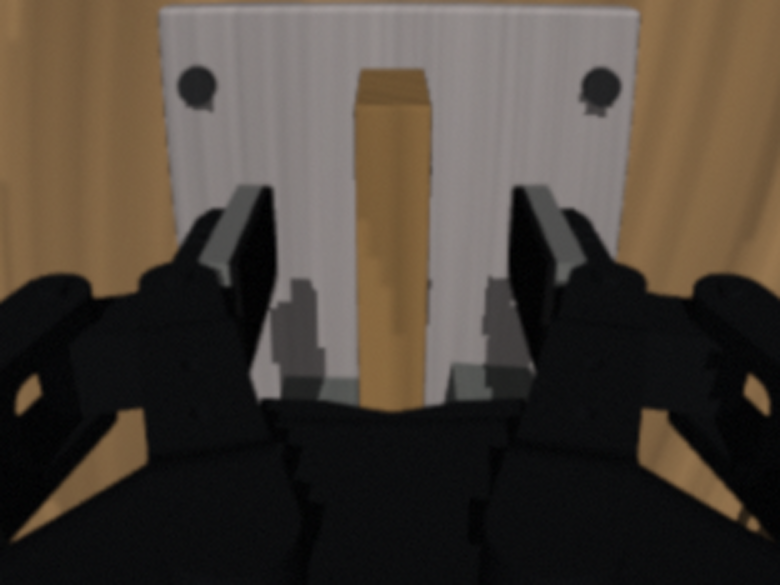

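```bash
python3 - <<'E'
from cr import *
t=load("top0"); s=load("side0")
inv=lambda p: RG.inv().apply(p-GO).round(1)
tp=lambda x,y:(205+x/6.6-.5,145+y/6.6-.5); sd=lambda x,y:(210+x/6-.5,150+y/6-.5)
for uv in ((607,150),(625,255)): print("bridge face top edge",inv(back(t,tp(*uv),47)))
for uv in ((180,142),(287,145)): print("bridge face bottom side", inv(back(s,sd(*uv),34)))
for uv in ((215,42),(245,42)): print("grip top side", inv(back(s,sd(*uv),83)))
from bench import sense
delta(G(-69,6,160),QS); 
g=load("w17")
E
```

```text
bridge face top edge [145.2  33.2  47. ]
bridge face top edge [145.7 -16.6  47. ]
bridge face bottom side [144.3  33.9  34. ]
bridge face bottom side [145.2 -19.4  34. ]
grip top side [161.2  17.5  83. ]
grip top side [162.2   2.8  83. ]
d [-0.1134, 0.0, 0.0001] rv [-0.0003, 0.0004, -0.0004] rows>=2.7
```

```bash
python3 - <<'E'
from cr import *
delta(G(155,9,150),QS)
E
```

```text
d [-0.1033, 0.0031, 0.2241] rv [-0.0003, 0.0004, -0.0004] rows>=5.9
```

>>> drive_tool([
  [110,-0.03,0,0,0,0,0],
  [80,-0.065,0,0,0,0,0],
  [40,-0.103,0.001,0.03,0,0,0],
  [0,-0.103,0.003,0.065,0,0,0],
  [0,-0.103,0.003,0.1,0,0,0],
  [0,-0.103,0.003,0.14,0,0,0],
  [0,-0.103,0.003,0.18,0,0,0],
  [0,-0.103,0.003,0.21,0,0,0],
  [0,-0.103,0.003,0.224,0,0,0],
  [0,-0.103,0.003,0.224,0,0,0],
])

```text
time: 21.8
tool_pos: [641.7, -205.8, 148.8]
tcp_rot: [-24.6, 89.9, -106.1]
ft_force: [0.3, -0.8, -0.7]
finger_gap: 85.6
```

```bash
python3 - <<'E'
from cr import *
apply([-.103,.003,.224],[0,0,0])
s=st(); print("pos gauge",RG.inv().apply(s["tool_pos"]-GO).round(1))
w=grab("wrist","w18"); crop(w,0,0,512,384,1.5,"w18o")
g=grab("side","s18"); crop(g,200,150,100,110,5.4,"s18c")
print(1.5*proj(w,[G(145,-22,47),G(145,38,47),G(147,1,83),G(147,17,83),G(75,0,46),G(75,16,46),G(-95,0,46),G(-95,16,46)],True).round(1))
E
```

```text
t 21.80 tcp [ 641.7 -205.8  148.8] err [-0.5 -3.6 -1. ] roterr [ 0.22 -0.03 -0.05] F [ 0.3 -0.8 -0.7] T [ 0.04 -0.02 -0.01] gap 85.6 j [-22.  21.  78.  -0.  81. -31.]
pos gauge [158.4   7.9 148.8]
[[ 332.4   262.65]
 [ 439.05  262.35]
 [ 371.25  282.45]
 [ 404.4   282.3 ]
 [ 370.35  136.2 ]
 [ 399.9   136.05]
 [ 370.65 -124.05]
 [ 397.35 -124.05]]
```

View pics/w18o.png

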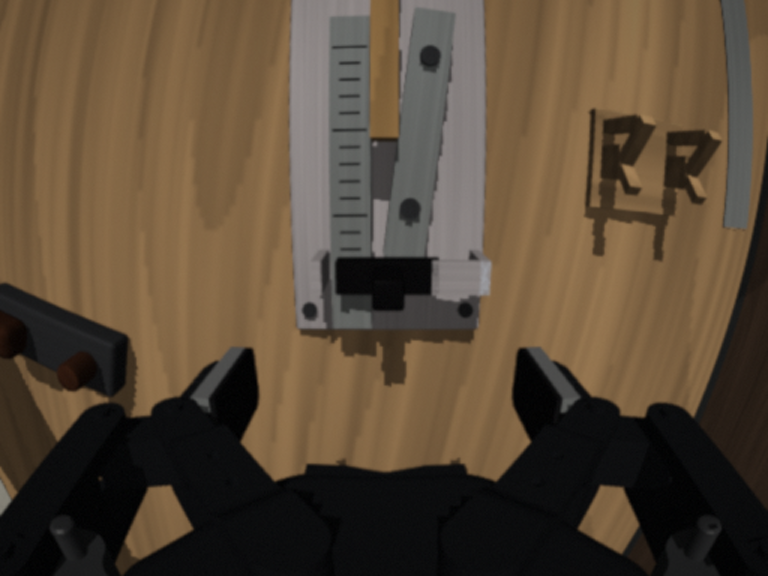

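View pics/s18c.png

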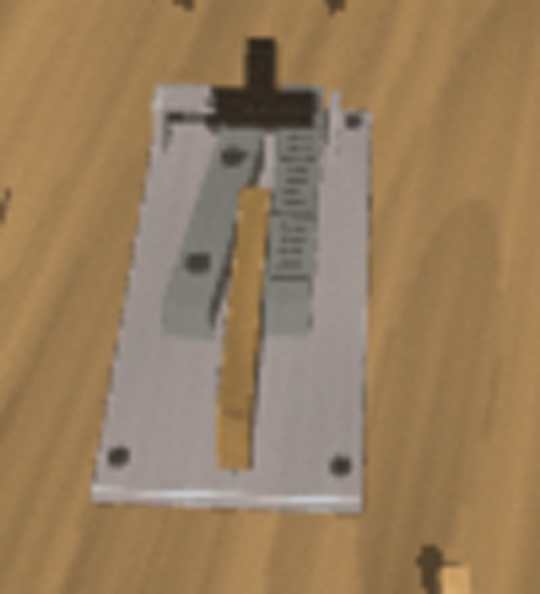

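```bash
python3 - <<'E'
from cr import *
delta(G(155,9.2,54),QS)
E
```

```text
d [0.0957, 0.0002, 0.0] rv [-0.0003, 0.0004, -0.0004] rows>=2.3
```

>>> drive_tool([
  [150,0,0,0,0,0,0],
  [150,0,0,0,0,0,0],
  [150,0,0,0,0,0,0],
  [150,0.02,0,0,0,0,0],
  [150,0.04,0,0,0,0,0],
  [150,0.06,0,0,0,0,0],
  [150,0.06,0,0,0,0,0],
  [150,0.06,0,0,0,0,0],
  [150,0.06,0,0,0,0,0],
  [150,0.06,0,0,0,0,0],
])

```text
time: 22.73
tool_pos: [643.5, -202.4, 92.0]
tcp_rot: [58.2, 89.8, -23.1]
ft_force: [-0.6, 0.4, 0.4]
finger_gap: 35.2
```

```bash
python3 - <<'E'
from cr import *
apply([.06,0,0],[0,0,0])
s=st(); print("pos gauge",RG.inv().apply(s["tool_pos"]-GO).round(1))
w=grab("wrist","w19"); crop(w,100,120,312,220,2.5,"w19c")
E
```

```text
t 22.73 tcp [ 643.5 -202.4   92. ] err [ 1.2 -0.2  2.3] roterr [-0.02 -0.09  0.15] F [-0.6  0.4  0.4] T [-0.05  0.02  0.03] gap 35.2 j [-22.  24.  80.  -0.  75. -31.]
pos gauge [155.3  10.1  92. ]
```

View pics/w19c.png

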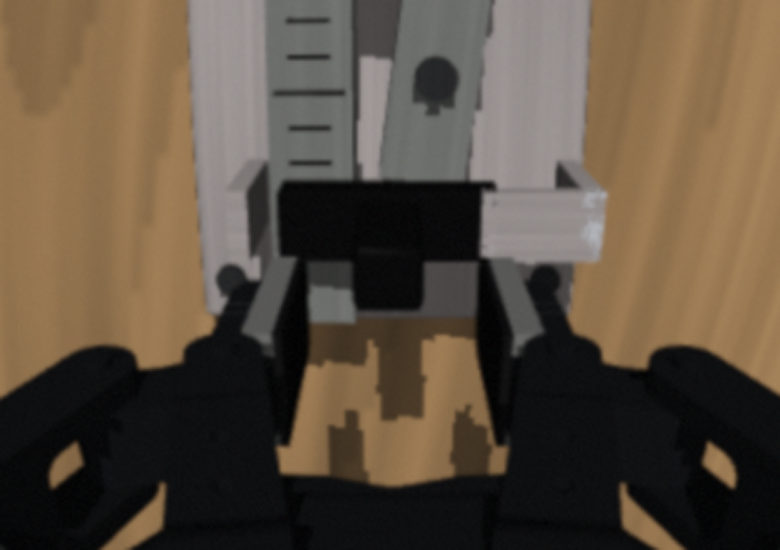

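```bash
python3 - <<'E'
from cr import *
w=load("w19"); print(((proj(w,[G(147,1.2,83),G(163,17.2,83),G(145,9,47)],True)-[100,120]+.5)*2.5).round(1))
E
```

```text
[[352.5 252.8]
 [424.8 318.5]
 [388.8 196. ]]
```

>>> drive_tool([
  [150,0.01,-0.0005,-0.0015,0,0,0],
  [150,0.02,-0.0005,-0.0015,0,0,0],
  [150,0.028,-0.0005,-0.0015,0,0,0],
  [150,0.033,-0.0005,-0.0015,0,0,0],
  [150,0.035,-0.0005,-0.0015,0,0,0],
  [150,0.035,-0.0005,-0.0015,0,0,0],
  [200,0.035,-0.0005,-0.0015,0,0,0],
  [255,0.035,-0.0005,-0.0015,0,0,0],
  [255,0.035,-0.0005,-0.0015,0,0,0],
  [255,0.035,-0.0005,-0.0015,0,0,0],
], squeeze=30)

```text
time: 23.62
tool_pos: [642.2, -201.0, 55.2]
tcp_rot: [63.1, 89.9, -18.2]
ft_force: [3.7, 0.5, -2.9]
finger_gap: 15.4
```

```bash
python3 - <<'E'
from cr import *
apply([.035,-.0005,-.0015],[0,0,0])
s=st(); print("F gauge",RG.inv().apply(s["ft_force"]).round(1),"pos gauge",RG.inv().apply(s["tool_pos"]-GO).round(1))
w=grab("wrist","w20"); crop(w,100,120,312,220,2.5,"w20c")
E
```

```text
t 23.62 tcp [ 642.2 -201.    55.2] err [ 0.7 -0.2  0.5] roterr [ 0.   -0.03  0.08] F [ 3.7  0.5 -2.9] T [-0.04 -0.53 -0.08] gap 15.4 j [-22.  26.  82.   0.  72. -30.]
F gauge [ 0.1  3.7 -2.9] pos gauge [153.7   9.1  55.2]
```

View pics/w20c.png

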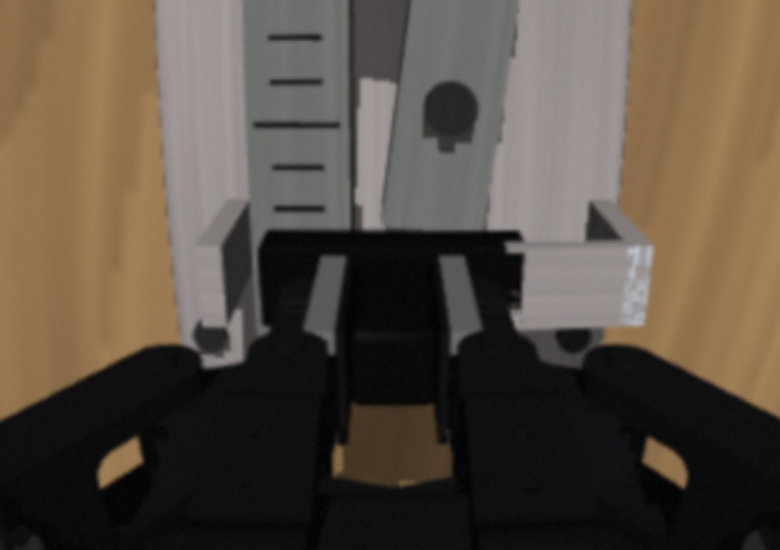

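>>> drive_tool([
  [255,0,0,-0.004,0,0,0],
  [255,0,0,-0.01,0,0,0],
  [255,0,0,-0.018,0,0,0],
  [255,0,0,-0.026,0,0,0],
  [255,0,0,-0.034,0,0,0],
  [255,0,0,-0.042,0,0,0],
  [255,0,0,-0.05,0,0,0],
  [255,0,0,-0.056,0,0,0],
  [255,0,0,-0.058,0,0,0],
  [255,0,0,-0.058,0,0,0],
])

```text
time: 24.5
tool_pos: [633.6, -142.7, 55.2]
tcp_rot: [77.4, 89.9, -3.9]
ft_force: [5.8, 2.1, -3.4]
finger_gap: 15.1
```

```bash
cat > lk.py <<'E'
from cr import *
import sys
tag=sys.argv[1]
s=st(); print("F gauge",RG.inv().apply(s["ft_force"]).round(1),"pos gauge",RG.inv().apply(s["tool_pos"]-GO).round(1))
w=grab("wrist","w"+tag); crop(w,150,120,212,160,3.7,"w"+tag+"c")
E
python3 - <<'E'
from cr import *
apply([0,0,-.058],[0,0,0])
E
python3 lk.py 21
```

```text
t 24.50 tcp [ 633.6 -142.7   55.2] err [0.7 0.8 0.5] roterr [-0.04 -0.01  0.1 ] F [ 5.8  2.1 -3.4] T [ 0.34 -0.72 -0.07] gap 15.1 j [-17.  23.  86.   0.  71. -26.]
F gauge [-1.2  6.  -3.4] pos gauge [94.8  9.3 55.2]
```

View pics/w21c.png

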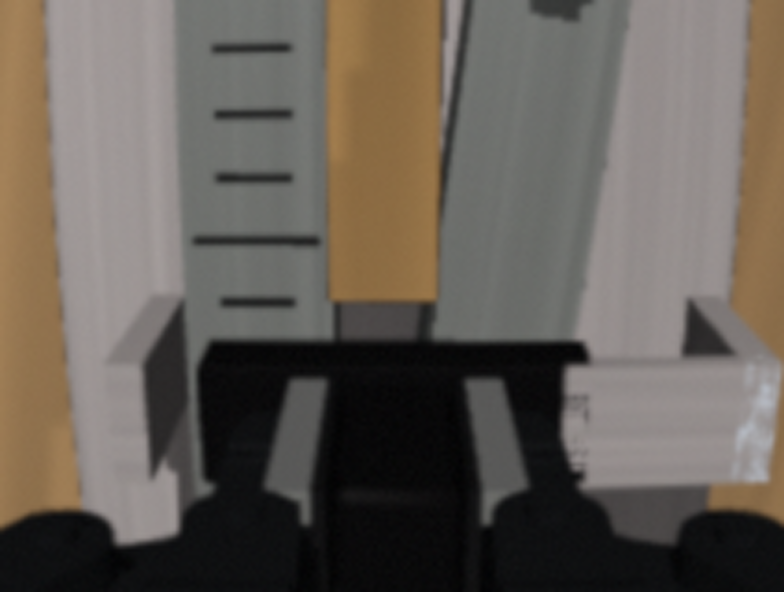

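>>> drive_tool([
  [255,0,0.0005,-0.0005,0,0,0],
  [255,0,0.0005,-0.001,0,0,0],
  [255,0,0.0005,-0.0015,0,0,0],
  [255,0,0.0005,-0.002,0,0,0],
  [255,0,0.0005,-0.0025,0,0,0],
  [255,0,0.0005,-0.003,0,0,0],
  [255,0,0.0005,-0.0035,0,0,0],
  [255,0,0.0005,-0.004,0,0,0],
  [255,0,0.0005,-0.0045,0,0,0],
  [255,0,0.0005,-0.0045,0,0,0],
])

```text
time: 25.38
tool_pos: [633.0, -139.0, 55.1]
tcp_rot: [62.5, 89.9, -18.8]
ft_force: [5.1, 0.0, 2.2]
finger_gap: 15.6
```

```bash
python3 - <<'E'
from cr import *
apply([0,.0005,-.0045],[0,0,0])
E
python3 lk.py 22
```

```text
t 25.38 tcp [ 633.  -139.    55.1] err [ 0.4 -0.   0.4] roterr [ 0.   -0.02  0.05] F [5.1 0.  2.2] T [-0.03 -0.6  -0.  ] gap 15.6 j [-17.  23.  86.  -0.  71. -26.]
F gauge [0.7 5.  2.2] pos gauge [91.1  9.3 55.1]
```

View pics/w22c.png

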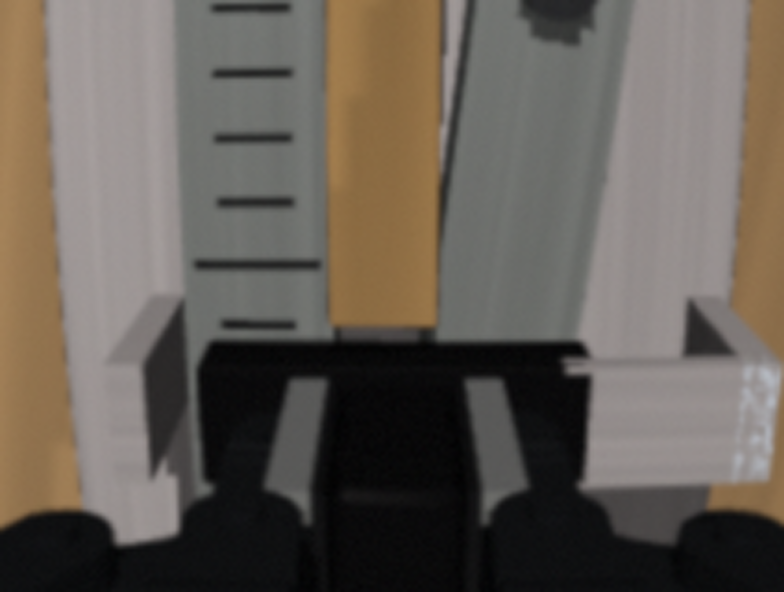

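>>> drive_tool([
  [255,0,0,-0.0003,0,0,0],
  [255,0,0,-0.0006,0,0,0],
  [255,0,0,-0.0009,0,0,0],
  [255,0,0,-0.0012,0,0,0],
  [255,0,0,-0.0015,0,0,0],
  [255,0,0,-0.0018,0,0,0],
  [255,0,0,-0.002,0,0,0],
  [255,0,0,-0.002,0,0,0],
  [255,0,0,-0.002,0,0,0],
  [255,0,0,-0.002,0,0,0],
])

```text
time: 26.27
tool_pos: [632.7, -137.1, 55.1]
tcp_rot: [62.2, 89.9, -19.1]
ft_force: [4.5, -0.3, 1.2]
finger_gap: 15.4
```

```bash
python3 - <<'E'
from cr import *
apply([0,0,-.002],[0,0,0])
E
python3 lk.py 23
```

```text
t 26.27 tcp [ 632.7 -137.1   55.1] err [ 0.4 -0.1  0.4] roterr [-0.   -0.02  0.05] F [ 4.5 -0.3  1.2] T [-0.12 -0.7  -0.05] gap 15.4 j [-17.  23.  86.  -0.  71. -25.]
F gauge [1.  4.4 1.2] pos gauge [89.1  9.3 55.1]
```

View pics/w23c.png

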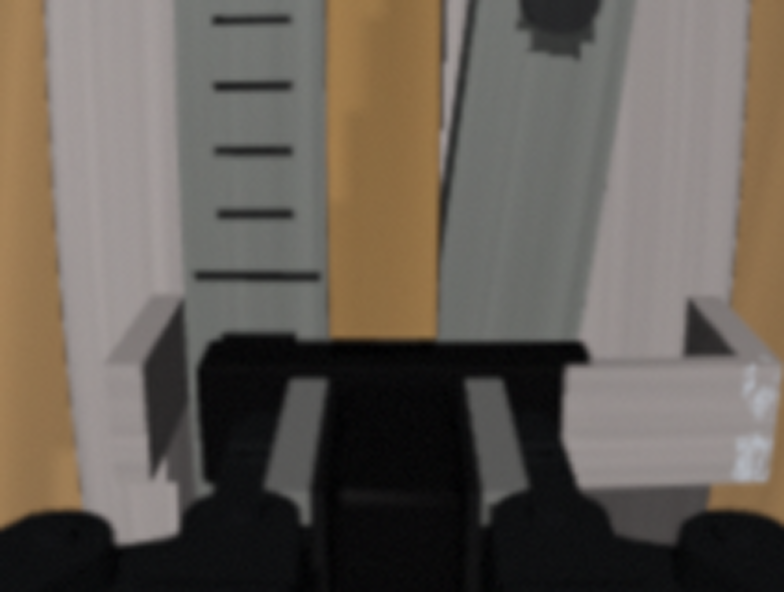

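>>> drive_tool([
  [255,0,0,-0.0001,0,0,0],
  [255,0,0,-0.0002,0,0,0],
  [255,0,0,-0.0003,0,0,0],
  [255,0,0,-0.0004,0,0,0],
  [255,0,0,-0.0005,0,0,0],
  [255,0,0,-0.0006,0,0,0],
  [255,0,0,-0.0007,0,0,0],
  [255,0,0,-0.0007,0,0,0],
  [255,0,0,-0.0007,0,0,0],
  [255,0,0,-0.0007,0,0,0],
])

```text
time: 27.15
tool_pos: [632.6, -136.4, 55.1]
tcp_rot: [62.1, 89.9, -19.2]
ft_force: [5.3, 0.0, 1.5]
finger_gap: 15.4
```

```bash
python3 - <<'E'
from cr import *
apply([0,0,-.0007],[0,0,0])
E
python3 lk.py 24
```

```text
t 27.15 tcp [ 632.6 -136.4   55.1] err [ 0.4 -0.1  0.4] roterr [ 0.   -0.02  0.05] F [5.3 0.  1.5] T [-0.1  -0.7  -0.04] gap 15.4 j [-17.  23.  86.  -0.  71. -25.]
F gauge [0.8 5.3 1.5] pos gauge [88.5  9.3 55.1]
```

View pics/w24c.png

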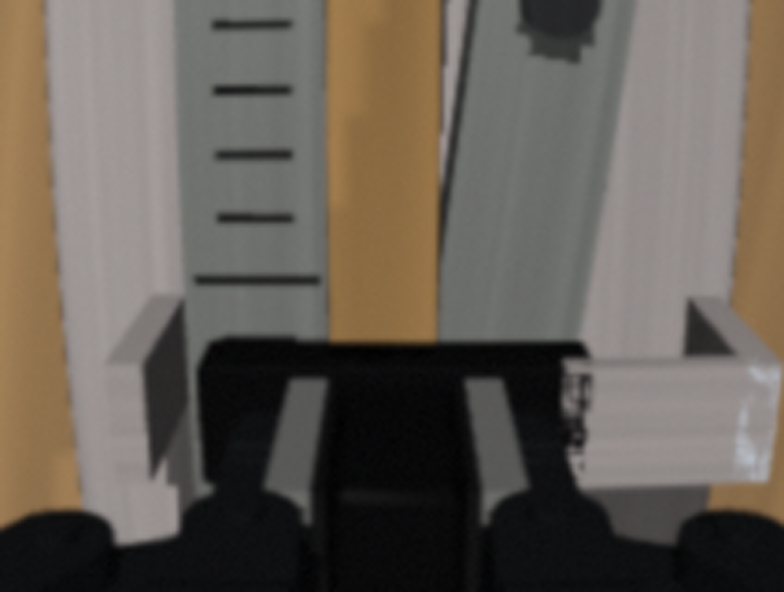

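>>> drive_tool([
  [255,0,0,-0.0001,0,0,0],
  [255,0,0,-0.0002,0,0,0],
  [255,0,0,-0.0003,0,0,0],
  [255,0,0,-0.0004,0,0,0],
  [255,0,0,-0.0005,0,0,0],
  [255,0,0,-0.0005,0,0,0],
  [255,0,0,-0.0005,0,0,0],
  [255,0,0,-0.0005,0,0,0],
  [255,0,0,-0.0005,0,0,0],
  [255,0,0,-0.0005,0,0,0],
])

```text
time: 28.03
tool_pos: [632.5, -135.9, 55.1]
tcp_rot: [61.5, 89.9, -19.8]
ft_force: [5.0, -0.6, 0.5]
finger_gap: 15.4
```

```bash
python3 - <<'E'
from cr import *
apply([0,0,-.0005],[0,0,0])
E
python3 lk.py 25
```

```text
t 28.03 tcp [ 632.5 -135.9   55.1] err [ 0.4 -0.1  0.4] roterr [ 0.   -0.02  0.05] F [ 5.  -0.6  0.5] T [-0.14 -0.68 -0.03] gap 15.4 j [-17.  23.  87.  -0.  71. -25.]
F gauge [1.4 4.9 0.5] pos gauge [87.9  9.3 55.1]
```

>>> drive_tool([
  [255,0,0,-0.0001,0,0,0],
  [255,0,0,-0.0002,0,0,0],
  [255,0,0,-0.0003,0,0,0],
  [255,0,0,-0.0004,0,0,0],
  [255,0,0,-0.0005,0,0,0],
  [255,0,0,-0.0005,0,0,0],
  [255,0,0,-0.0005,0,0,0],
  [255,0,0,-0.0005,0,0,0],
  [255,0,0,-0.0005,0,0,0],
  [255,0,0,-0.0005,0,0,0],
])

```text
time: 28.92
tool_pos: [632.5, -135.4, 55.1]
tcp_rot: [62.6, 89.9, -18.7]
ft_force: [5.9, -0.9, 1.4]
finger_gap: 15.6
```

```bash
python3 - <<'E'
from cr import *
apply([0,0,-.0005],[0,0,0])
E
python3 lk.py 26
```

```text
t 28.92 tcp [ 632.5 -135.4   55.1] err [ 0.4 -0.1  0.4] roterr [ 0.   -0.02  0.05] F [ 5.9 -0.9  1.4] T [-0.14 -0.73 -0.06] gap 15.6 j [-17.  23.  87.  -0.  71. -25.]
F gauge [1.8 5.7 1.4] pos gauge [87.5  9.4 55.1]
```

View pics/w26c.png

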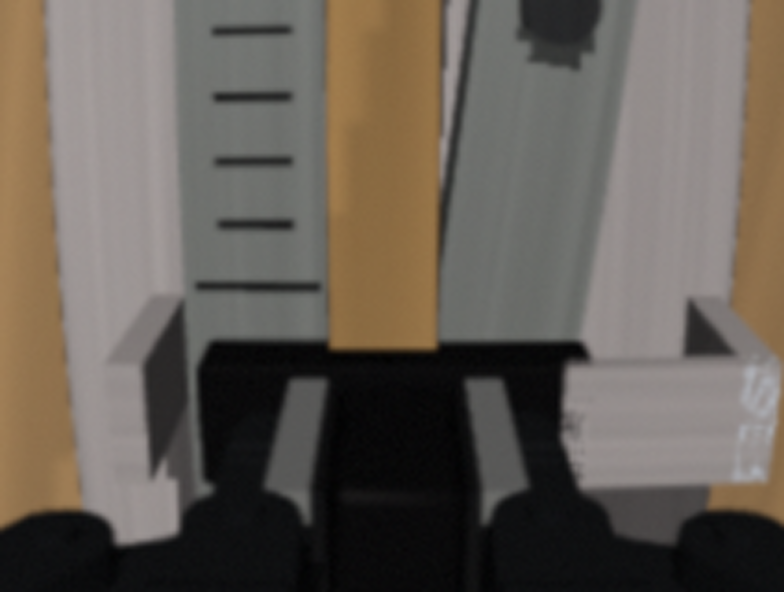

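```bash
python3 - <<'E'
from h import *
w=load("w26"); f=w["frame"][195:240,195:320].astype(float); f=np.clip(f*6,0,255).astype(np.uint8)
cv2.imwrite("pics/w26g.png",cv2.resize(f,None,fx=6,fy=6,interpolation=cv2.INTER_CUBIC))
E
```

```text
(no output)
```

View pics/w26g.png

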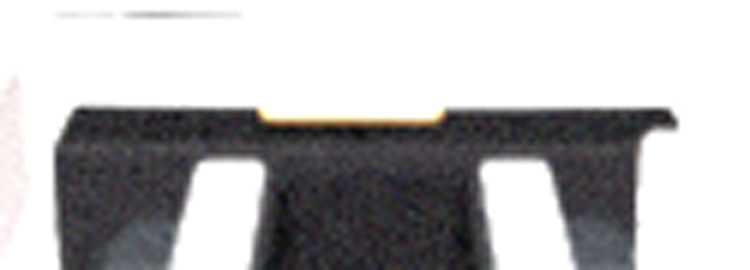

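>>> drive_tool([
  [255,0,0,-0.0002,0,0,0],
  [255,0,0,-0.0004,0,0,0],
  [255,0,0,-0.0006,0,0,0],
  [255,0,0,-0.0008,0,0,0],
  [255,0,0,-0.001,0,0,0],
  [255,0,0,-0.0012,0,0,0],
  [255,0,0,-0.0014,0,0,0],
  [255,0,0,-0.0014,0,0,0],
  [255,0,0,-0.0014,0,0,0],
  [255,0,0,-0.0014,0,0,0],
])

```text
time: 29.8
tool_pos: [632.3, -134.0, 55.2]
tcp_rot: [61.9, 89.9, -19.4]
ft_force: [4.8, -0.6, 2.1]
finger_gap: 15.6
```

```bash
cat >> lk.py <<'E'
f=w["frame"][195:240,195:320].astype(float); f=np.clip(f*6,0,255).astype(np.uint8)
cv2.imwrite("pics/w"+tag+"g.png",cv2.resize(f,None,fx=6,fy=6,interpolation=cv2.INTER_CUBIC))
E
python3 - <<'E'
from cr import *
apply([0,0,-.0014],[0,0,0])
E
python3 lk.py 27
```

```text
t 29.80 tcp [ 632.3 -134.    55.2] err [ 0.4 -0.1  0.5] roterr [-0.   -0.02  0.05] F [ 4.8 -0.6  2.1] T [-0.14 -0.74 -0.07] gap 15.6 j [-17.  22.  87.  -0.  71. -25.]
F gauge [1.3 4.7 2.1] pos gauge [86.   9.4 55.2]
```

View pics/w27g.png

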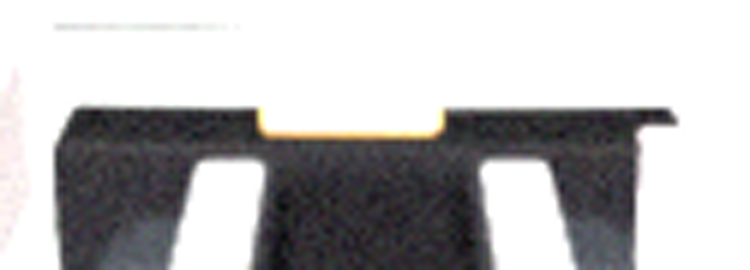

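>>> drive_tool([
  [255,0,0,-0.0001,0,0,0],
  [255,0,0,-0.0002,0,0,0],
  [255,0,0,-0.0003,0,0,0],
  [255,0,0,-0.0004,0,0,0],
  [255,0,0,-0.0005,0,0,0],
  [255,0,0,-0.0005,0,0,0],
  [255,0,0,-0.0005,0,0,0],
  [255,0,0,-0.0005,0,0,0],
  [255,0,0,-0.0005,0,0,0],
  [255,0,0,-0.0005,0,0,0],
])

```text
time: 30.68
tool_pos: [632.2, -133.5, 55.1]
tcp_rot: [62.9, 89.9, -18.4]
ft_force: [5.6, -0.8, 1.3]
finger_gap: 15.5
```

```bash
python3 - <<'E'
from cr import *
apply([0,0,-.0005],[0,0,0])
E
python3 lk.py 28
```

```text
t 30.68 tcp [ 632.2 -133.5   55.1] err [ 0.4 -0.1  0.4] roterr [ 0.   -0.02  0.05] F [ 5.6 -0.8  1.3] T [-0.11 -0.66 -0.04] gap 15.5 j [-16.  22.  87.  -0.  71. -25.]
F gauge [1.7 5.4 1.3] pos gauge [85.5  9.4 55.1]
```

View pics/w28g.png

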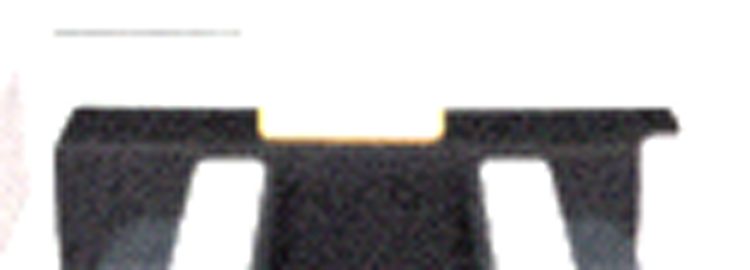

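>>> drive_tool([
  [255,0,0,-0.0001,0,0,0],
  [255,0,0,-0.0002,0,0,0],
  [255,0,0,-0.0003,0,0,0],
  [255,0,0,-0.0004,0,0,0],
  [255,0,0,-0.0004,0,0,0],
  [255,0,0,-0.0004,0,0,0],
  [255,0,0,-0.0004,0,0,0],
  [255,0,0,-0.0004,0,0,0],
  [255,0,0,-0.0004,0,0,0],
  [255,0,0,-0.0004,0,0,0],
])

```text
time: 31.57
tool_pos: [632.1, -133.2, 55.1]
tcp_rot: [58.8, 89.9, -22.5]
ft_force: [5.3, -0.5, 2.1]
finger_gap: 15.3
```

```bash
python3 - <<'E'
from cr import *
apply([0,0,-.0004],[0,0,0])
E
python3 lk.py 29
```

```text
t 31.57 tcp [ 632.1 -133.2   55.1] err [ 0.4 -0.2  0.4] roterr [ 0.   -0.03  0.05] F [ 5.3 -0.5  2.1] T [-0.19 -0.7  -0.02] gap 15.3 j [-16.  22.  87.  -0.  71. -25.]
F gauge [1.3 5.2 2.1] pos gauge [85.2  9.3 55.1]
```

View pics/w29g.png

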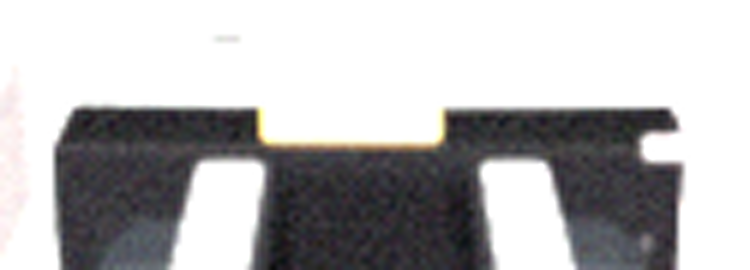

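>>> drive_tool([
  [255,0,0,-0.0001,0,0,0],
  [255,0,0,-0.0002,0,0,0],
  [255,0,0,-0.0003,0,0,0],
  [255,0,0,-0.0004,0,0,0],
  [255,0,0,-0.0004,0,0,0],
  [255,0,0,-0.0004,0,0,0],
  [255,0,0,-0.0004,0,0,0],
  [255,0,0,-0.0004,0,0,0],
  [255,0,0,-0.0004,0,0,0],
  [255,0,0,-0.0004,0,0,0],
])

```text
time: 32.45
tool_pos: [632.1, -133.2, 55.1]
tcp_rot: [48.2, 89.9, -33.2]
ft_force: [6.1, -3.2, 0.7]
finger_gap: 15.5
```

```bash
python3 - <<'E'
from cr import *
apply([0,0,-.0004],[0,0,0])
E
python3 lk.py 30
```

```text
t 32.45 tcp [ 632.1 -133.2   55.1] err [ 0.5 -0.6  0.4] roterr [ 0.01 -0.05  0.06] F [ 6.1 -3.2  0.7] T [-0.37 -0.73 -0.07] gap 15.5 j [-16.  22.  87.  -0.  71. -25.]
F gauge [4.1 5.5 0.7] pos gauge [85.2  9.3 55.1]
```

View pics/w30g.png

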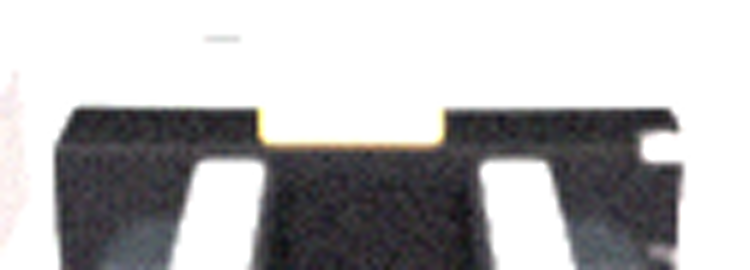

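>>> drive_tool([
  [220,0,0,0,0,0,0],
  [190,0,0,0,0,0,0],
  [160,0,0,0,0,0,0],
  [150,0,0,0,0,0,0],
  [150,0,0,0,0,0,0],
  [150,-0.01,0,0,0,0,0],
  [150,-0.03,0,0,0,0,0],
  [150,-0.06,0,0,0,0,0],
  [150,-0.09,0,0,0,0,0],
  [150,-0.12,0,0,0,0,0],
])

```text
time: 33.33
tool_pos: [631.1, -132.5, 176.4]
tcp_rot: [-55.4, 90.0, -136.7]
ft_force: [0.5, -0.5, 0.1]
finger_gap: 35.0
```

```bash
python3 - <<'E'
from cr import *
apply([-.12,0,0],[0,0,0])
E
python3 lk.py 31
python3 -c "
from h import *
crop(load('w31'),120,60,272,204,2.9,'w31d')"
```

```text
t 33.33 tcp [ 631.1 -132.5  176.4] err [-0.5  0.1  1.7] roterr [-0.    0.02 -0.03] F [ 0.5 -0.5  0.1] T [-0.03 -0.08 -0.02] gap 35.0 j [-16.  16.  81.  -0.  83. -25.]
F gauge [0.5 0.5 0.1] pos gauge [ 84.3   8.5 176.4]
```

View pics/w31d.png

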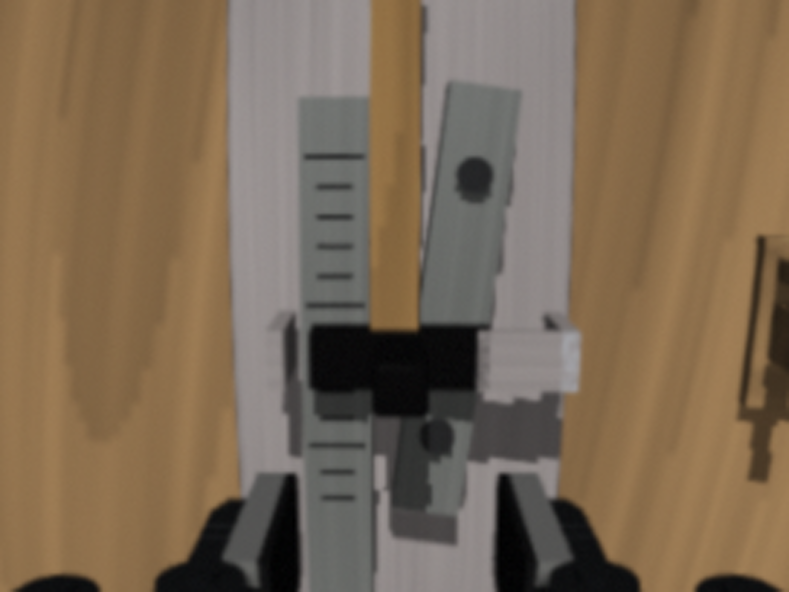

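```bash
python3 - <<'E'
from h import *
w=load("w31"); f=w["frame"][160:215,215:300].astype(float); f=np.clip(f*5,0,255).astype(np.uint8)
a=cv2.resize(f,None,fx=9,fy=9,interpolation=cv2.INTER_CUBIC)
cv2.imwrite("pics/w31g.png",a)
E
```

```text
(no output)
```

View pics/w31g.png

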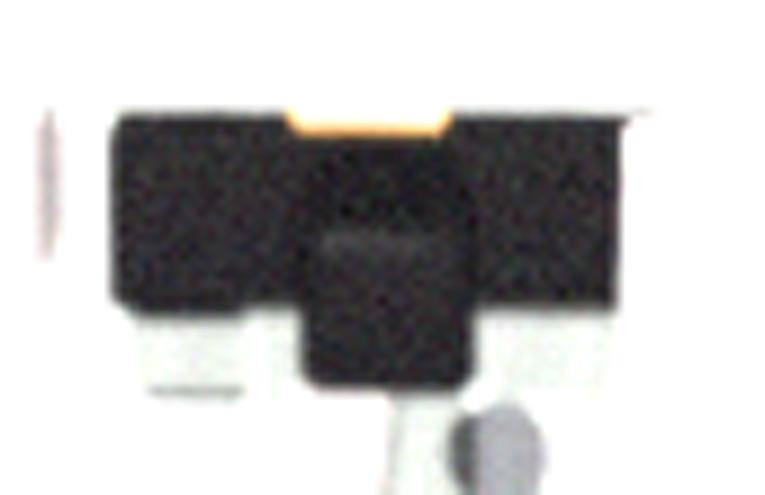

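>>> drive_tool([
  [150,-0.02,0,0,0,0,0],
  [150,-0.05,0,0.03,0,0,0],
  [150,-0.08,0,0.06,0,0,0],
  [150,-0.1,0,0.1,0,0,0],
  [150,-0.1,-0.04,0.12,0,0,0],
  [150,-0.1,-0.08,0.12,0,0,0],
  [150,-0.1,-0.1,0.12,0,0,0],
  [150,-0.1,-0.1,0.12,0,0,0],
  [150,-0.1,-0.1,0.12,0,0,0],
  [150,-0.1,-0.1,0.12,0,0,0],
])

```text
time: 34.22
tool_pos: [551.2, -266.2, 275.4]
tcp_rot: [61.9, 89.9, -19.4]
ft_force: [-0.6, -0.5, -0.1]
finger_gap: 35.2
```

```bash
python3 - <<'E'
from cr import *
apply([-.1,-.1,.12],[0,0,0])
E
python3 v.py 32
```

```text
t 34.22 tcp [ 551.2 -266.2  275.4] err [0.4 0.1 0.7] roterr [ 0.01 -0.02  0.06] F [-0.6 -0.5 -0.1] T [-0.02  0.01  0.02] gap 35.2 j [-31.   8.  80.   0.  92. -39.]
F gauge [ 0.4 -0.7 -0.1] pos gauge [204.4 -90.8 275.4]
```

View pics/t32.png

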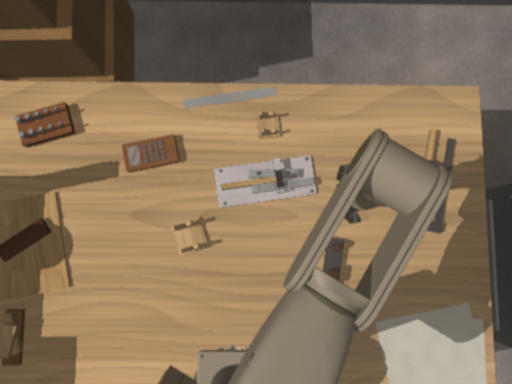

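View pics/s32c.png

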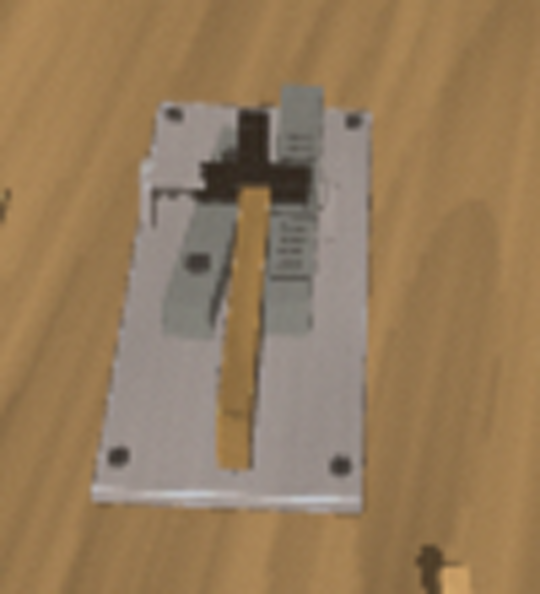

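```bash
python3 -c "
from bench import hand_in
print(hand_in())"
```

```text
the job is handed in; nothing more can be done
None
```

The strip is wedged on edge in the tapered slot with the cursor's face against its leading end, and I handed the job in at about 34 s of the 66 s allowed.

**What I did:**
- **Cradle:** I picked the strip up by its narrow edges, laid it in the notch of the full-size V-cradle and let go. The wrist view put it within about 1 mm of the seat position.
- **Slot:** I took it again by its broad faces at the overhanging end. I then slid it on edge along the straight jaw until it jammed under about 28 N.
- **Cursor:** I drew the cursor back by its grip until it stopped moving and the force rose from about 1.5 to 4 N, then let go and moved the arm clear.

**Last checks:**
- Side views before and after the cursor touched show the strip in the same place, still against both jaws. The cursor's face is at its end, with no gap to see in the wrist picture.
- In the last top view the pendant and the plane look undisturbed, though the arm partly hides the plane. It hides most of the brush, so that one is not confirmed by picture. The arm never worked near either.
- The strip was let go with about 7 N pressing it onto the bed, so it should stand on the bed. I had no separate measure of that.
- While wedging, the gripper moved about 2 mm in the last push, but the camera showed the strip's end moving about 1.4 mm. It may have slipped slightly in the fingers or compressed at the jaws.

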